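Find the loose wing screw on the print press and flag it

TASK

One of the three wing screws on the print press is loose: feel for it by turning the screws gently clockwise; a tight one hardly gives and must not be forced. Turn the loose one on until it comes up firm, without forcing it past that, and then stand the film canister upright in the ring in front of that screw. Leave the other things on the bench where they are.

Things in the scene. Friction and masses are not known exactly. Their poses are not given: they have to be found in the camera images.
- wing_left (a point): Wing of the left (largest y) wing screw of the print press: upright steel bar 46 mm long, 10 mm thick, from 61 to 81 mm above the bench, over a 24 mm hub (top at 61 mm) and a round flange 60 mm across. The point is the wing's centre, on the screw's upright axis, 70 mm above the bench. x axis along the wing, turning with it; z up. Pinch the wing across its thickness from above.
- wing_mid (a point): Wing of the middle wing screw of the print press: upright steel bar 46 mm long, 10 mm thick, from 61 to 81 mm above the bench, over a 24 mm hub (top at 61 mm) and a round flange 60 mm across. The point is the wing's centre, on the screw's upright axis, 70 mm above the bench. x axis along the wing, turning with it; z up. Pinch the wing across its thickness from above.
- wing_right (a point): Wing of the right (smallest y) wing screw of the print press: upright steel bar 46 mm long, 10 mm thick, from 61 to 81 mm above the bench, over a 24 mm hub (top at 61 mm) and a round flange 60 mm across. The point is the wing's centre, on the screw's upright axis, 70 mm above the bench. x axis along the wing, turning with it; z up. Pinch the wing across its thickness from above.
- screw_left (a joint): Turn of the left wing screw in its seat, rad, clockwise from above positive, 0 at the start. A tight screw gives at most about 0.1 rad of play and then holds. The loose one turns against only about 0.05 N m and comes up firm (home) somewhere between 0.7 and 1.15 rad; it stays where it is left. Which one is loose changes and cannot be seen.
- screw_mid (a joint): Turn of the mid wing screw in its seat, rad, clockwise from above positive, 0 at the start. A tight screw gives at most about 0.1 rad of play and then holds. The loose one turns against only about 0.05 N m and comes up firm (home) somewhere between 0.7 and 1.15 rad; it stays where it is left. Which one is loose changes and cannot be seen.
- screw_right (a joint): Turn of the right wing screw in its seat, rad, clockwise from above positive, 0 at the start. A tight screw gives at most about 0.1 rad of play and then holds. The loose one turns against only about 0.05 N m and comes up firm (home) somewhere between 0.7 and 1.15 rad; it stays where it is left. Which one is loose changes and cannot be seen.
- seat_left (a joint): Slip of the thread seat under the left screw, rad, clockwise positive, 0 at the start. It stays at 0 under less than about 0.8 N m; a tight screw, or the loose one after it is home, that is forced harder carries it round, which ruins the seat.
- seat_mid (a joint): Slip of the thread seat under the mid screw, rad, clockwise positive, 0 at the start. It stays at 0 under less than about 0.8 N m; a tight screw, or the loose one after it is home, that is forced harder carries it round, which ruins the seat.
- seat_right (a joint): Slip of the thread seat under the right screw, rad, clockwise positive, 0 at the start. It stays at 0 under less than about 0.8 N m; a tight screw, or the loose one after it is home, that is forced harder carries it round, which ruins the seat.
- ring_left (a point): Centre of the low steel ring in front of (on the robot's side of) the left wing screw, on the board's top, 14 mm above the bench; z up, x from the ring towards its screw, whose axis is 115 mm away. The ring has 46 mm inner and 52 mm outer diameter and is 3 mm high.
- ring_mid (a point): Centre of the low steel ring in front of (on the robot's side of) the mid wing screw, on the board's top, 14 mm above the bench; z up, x from the ring towards its screw, whose axis is 115 mm away. The ring has 46 mm inner and 52 mm outer diameter and is 3 mm high.
- ring_right (a point): Centre of the low steel ring in front of (on the robot's side of) the right wing screw, on the board's top, 14 mm above the bench; z up, x from the ring towards its screw, whose axis is 115 mm away. The ring has 46 mm inner and 52 mm outer diameter and is 3 mm high.
- canister: Film canister, black, upright closed cylinder 31 mm in diameter (cap 34 mm) and 51 mm tall, about 30 g; origin at the centre of its underside, z up. The only film canister on the bench.
- press: Print press, fixed to the bench: a plywood board 195 mm deep (x -110 to +85 mm) and 350 mm wide (y), top 14 mm above the bench, with the three screws 110 mm apart in a row along y at x = +45 mm and one ring before each at x = -70 mm. Origin on the bench surface under the board, x away from the robot, z up.
- loupe: Loupe, upright, 42 mm in diameter, 48 mm tall; a bystander to be left alone. Origin at the centre of its underside.
- lens_jar: Enlarger lens in a squat screw jar, 54 mm in diameter, 42 mm tall; a bystander to be left alone. Origin at the centre of its underside.
- brush: Flat brush lying on the bench, 51 x 85 x 12 mm; a bystander to be left alone. Origin at the centre of its underside.
- syringe: Plastic syringe lying on the bench, 34 x 126 x 24 mm; a bystander to be left alone. Origin at the centre of its underside.
Things that resemble listed ones, but are neither listed nor needed, are in the scene too. Leave any blue, brown or pink look-alike of the canister alone.

How it is judged:
By the outcome, as a careful person would: the job done as asked, in the order asked, and still so for the second after the job is handed in, with the robot touching nothing.
It also fails if it takes over 72 s, if anything falls off the work surface, if the arm or the gripper's body presses on something with over 40 N, if the wrist force passes 120 N, or if a joint passes its speed limit or range.

ROBOT

A 6-joint arm with a two-finger parallel gripper is mounted at the origin on a cart in front of the work surface, level with it; the furniture and walls round the work are solid. World frame = base frame: x ahead of the robot, y to its left, z up, the work surface at z = 0. Lengths are in m, angles in degrees, forces in N, time in s.
With the tool pointing down it reaches from about 0.35 to 0.875 m from the base axis. Payload 4.2 kg.
Tool frame: the origin (TCP) lies at the very end of the fingers, on their centre line; the grasp point (between the pads) lies 19 mm behind it; z points along the fingers, y is the direction in which the jaws open and shut (so a half turn about z gives the same grasp; the last joint's range is limited). The gripper opens to 87 mm and grips with 3 to 60 N. Pads are 19 mm wide; open, the fingers measure 117 mm over their backs; the gripper's body (75 mm by 190 mm) begins 51 mm behind the grasp point.
Start: joints at [-60.756, 22.042, 0.453, 0, -68.411, -14.817], TCP at [0.156, -0.605, 0.223] pointing down, gripper open.
Joint ranges: [-179.83, 179.83], [-69.29, 118.12], [-61.27, 80.66], [-181.25, 117.63], [-171.15, -9.14], [-177.46, 177.46]. Speed limits (degrees/s): [159.86, 159.86, 180, 180, 180, 180].

INTERFACE

Orientations are given as a 3x3 rotation matrix whose columns are the frame's x, y, z axes.
In Python, from station import r, imaging gives the robot as it stands. The module is installed in compiled form; this text tells all that it offers.
- The arm moves only by the tool move_arm, never from a script. Its argument "motion" is one flat list of numbers, 7 for each row, row after row: the shift along the tool's x, y, z in units of 40 mm (1.0 is 40 mm), then the turn, a rotation vector about the tool's x, y, z in units of 5 degrees (1.0 is 5 degrees), then the gripper's target within -1 to 1 (shut at 1, half-way at 0, fully open at -1). In form: [dx, dy, dz, wx, wy, wz, gripper, dx, dy, dz, wx, wy, wz, gripper, ...]. A call has 1 to 20 rows; each row is the pose to reach, as a shift and turn from the pose measured when the call began, along the tool's axes at that moment; what a row does not reach only later rows make up. A row lasts 1/12 s, in which the tool goes at most 41.7 mm and 7.16 degrees, less where a joint would pass 70% of its speed; a pose out of reach is approached as far as the arm can. A call with a gripper value outside its range is refused whole. The fingers move at their own pace and stop on an object; the grip force is fixed at half the most. Time passes only in rows, so rows that repeat a pose let the fingers close. It gives the time, the measured TCP pose, the force and the opening at its end, in the units of the state.
- r.sense(): the state, without advancing time (a new reading comes with each control period).
- imaging.capture(name): name is "side" or "top"; returns the picture (480x640x3 uint8, blue, green, red); there is no depth.
- imaging.camera_params(name): a dict with "intrinsics" (3x3 intrinsics, pixels), "k1" (the pictures are not rectified: a ray, as slopes to the right and down, at radius r is drawn at 1 + k1 r^2 times it, then the intrinsics apply), "world_from_camera" (4x4, takes a point from camera to world coordinates). Camera axes: x right, y down, z forward; pixel columns grow to the right and rows downward; lengths in m; the calibration is good to about 2 mm. A picture is of the moment at which its call begins. camera_params takes no time and is no camera call.
- r.finish_job(): hands the job in, once; it reports no verdict.
The state is a dict: "time_s": time; "joints": joint angles; "joint_velocities": joint speeds; "effort": joint torques, N m; "tcp_pos": TCP position; "ee_rot": TCP orientation; "wrist_force": force on the tool from outside, world axes, zero at the start; "moment": the same for the moment, N m; "gripper_width": opening from 0.0 (shut) to 1.0 (fully open).
Only numpy, scipy, OpenCV 4.12 (cv2) and the standard library are available. Lean on these libraries where they do the work, as an engineer would, in place of code of your own. Each camera call takes 0.05 s, during which the arm holds its last target.

## Working session

There is one attempt and no reset: what is moved stays moved. The work goes in short steps, Python scripts to look and compute and a tool call to move; the robot and the scene stay as the last step left them, time stands still between calls to the robot, and variables do not carry over. Pictures are saved under pics/ and viewed, and the job is handed in when it is done.

Besides the shell and the picture viewer there is one more tool, called after "Emit:" by a JSON object that holds its "fn" and its "kwargs". move_arm: Moves the arm, as the interface text tells. Its arguments: {"type":"object","properties":{"motion":{"type":"array","items":{"type":"number"}}},"required":["motion"]}

```bash
mkdir -p pics; python3 - <<'E'
from station import r, imaging
import cv2
for n in("side","top"):
    cv2.imwrite(f"pics/{n}0.png",imaging.capture(n)); p=imaging.camera_params(n); print(n,p)
s=r.sense(); print(s)
E
```

```text
side {'intrinsics': array([[508.51607432,   0.        , 326.24337952],
       [  0.        , 508.51607432, 228.03154628],
       [  0.        ,   0.        ,   1.        ]]), 'k1': 0.03600819494892546, 'world_from_camera': array([[ 0.99990677,  0.00710831,  0.0116588 ,  0.47009046],
       [-0.00781412, -0.40232151,  0.9154651 , -0.99798018],
       [ 0.01119799, -0.91547085, -0.40222846,  0.49218982],
       [ 0.        ,  0.        ,  0.        ,  1.        ]])}
top {'intrinsics': array([[565.71473241,   0.        , 317.55934807],
       [  0.        , 565.71473241, 241.75980542],
       [  0.        ,   0.        ,   1.        ]]), 'k1': -0.10799520376152172, 'world_from_camera': array([[ 0.01284205, -0.97069716,  0.23996273,  0.2376086 ],
       [-0.99990732, -0.01355175, -0.00130765, -0.06247175],
       [ 0.00452125, -0.2399237 , -0.97078122,  1.15026026],
       [ 0.        ,  0.        ,  0.        ,  1.        ]])}
{'time_s': 0.1, 'joints': array([-6.07564158e+01,  2.20857044e+01,  3.85857962e-01, -2.45085715e-02,
       -6.84103003e+01, -1.48157550e+01]), 'joint_velocities': array([-0.04139716, -0.08118679,  0.21241474,  0.11130266,  0.0416135 ,
       -0.07304452]), 'effort': array([ 6.18031663e-04, -3.91691065e+01,  1.87934375e+01,  4.23186556e+00,
        1.34060482e-02, -7.29618682e-05]), 'tcp_pos': array([ 0.15559082, -0.60475893,  0.22156598]), 'ee_rot': array([[-9.68501524e-01, -2.49006924e-01, -5.92080108e-04],
       [-2.49007604e-01,  9.68499721e-01,  1.87169077e-03],
       [ 1.07365457e-04,  1.96016782e-03, -9.99998073e-01]]), 'wrist_force': array([-0.01335205,  0.65334072, -1.40384861]), 'moment': array([0.03131198, 0.0220165 , 0.00891726]), 'gripper_width': 0.9991640230961418}
```

View pics/side0.png

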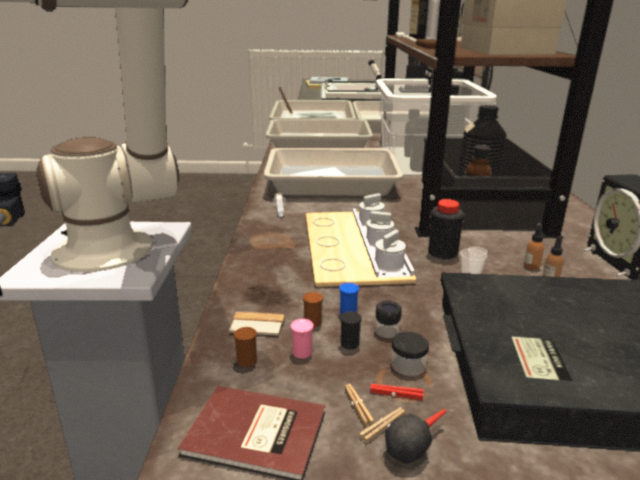

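View pics/top0.png

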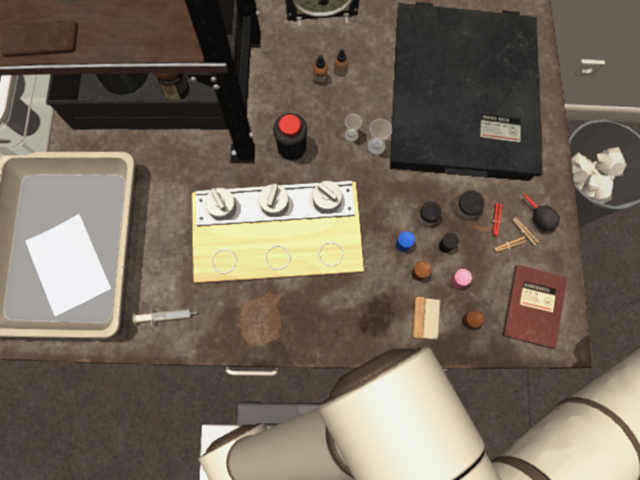

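The top view shows the screws at (220,205), (273,200) and (327,197), and the rings at (225,262), (278,258) and (331,254). Canister-like things in the top view are black (449,243), blue (406,240), brown (423,270) and (474,320), and pink (463,278). The dark (430,212) with a clear body is the loupe, and (471,205) is the lens jar. Black (449,243) fits the canister, so I'll enlarge it next.

```bash
cat > h.py <<'E'
import numpy as np,cv2
from station import r,imaging
def ray(n,uv):
    p=imaging.camera_params(n);K=p["intrinsics"];k=p["k1"];T=p["world_from_camera"]
    d=np.array([(uv[0]-K[0,2])/K[0,0],(uv[1]-K[1,2])/K[1,1]])
    q=cv2.undistortPoints(np.array([[uv]],float),K,np.array([k,0,0,0.]))[0,0]
    v=T[:3,:3]@np.array([q[0],q[1],1]);return T[:3,3],v/np.linalg.norm(v)
def onz(n,uv,z):
    o,v=ray(n,uv);return o+v*(z-o[2])/v[2]
def tri(a,b): # side uv, top uv
    o1,v1=ray("side",a);o2,v2=ray("top",b)
    s=np.linalg.lstsq(np.c_[v1,-v2],o2-o1,rcond=None)[0]
    p,q=o1+s[0]*v1,o2+s[1]*v2
    return (p+q)/2,np.linalg.norm(p-q)
def proj(n,P):
    p=imaging.camera_params(n);W=np.linalg.inv(p["world_from_camera"])
    return cv2.projectPoints(np.array([P],float),W[:3,:3],W[:3,3],p["intrinsics"],np.array([p["k1"],0,0,0.]))[0][0,0]
E
python3 - <<'E'
import cv2
t=cv2.imread("pics/top0.png");s=cv2.imread("pics/side0.png")
cv2.imwrite("pics/a.png",cv2.resize(t[170:290,185:375],None,fx=4.2,fy=4.2,interpolation=2))
a=cv2.resize(t[180:300,380:500],(400,400),interpolation=2);b=cv2.resize(s[270:390,290:440],(400,320),interpolation=2)
b=cv2.copyMakeBorder(b,0,80,0,0,0)
cv2.imwrite("pics/b.png",cv2.hconcat([a,b]))
cv2.imwrite("pics/c.png",cv2.resize(s[180:290,290:430],None,fx=5,fy=5,interpolation=2))
E
```

```text
(no output)
```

View pics/a.png

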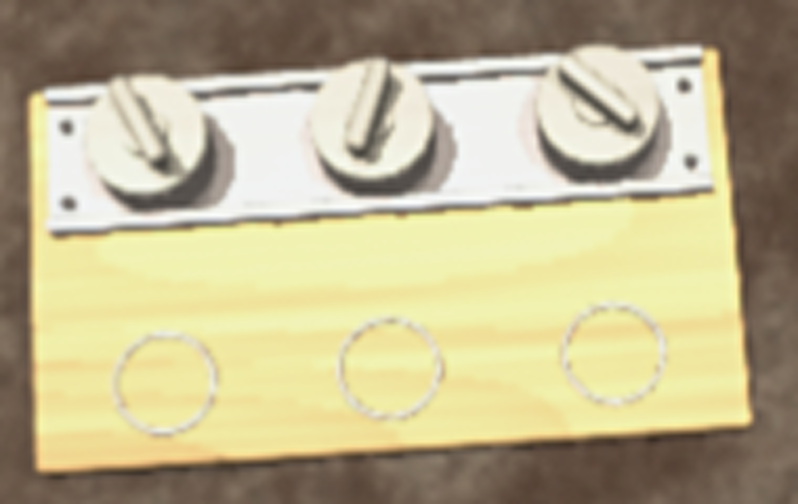

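View pics/b.png

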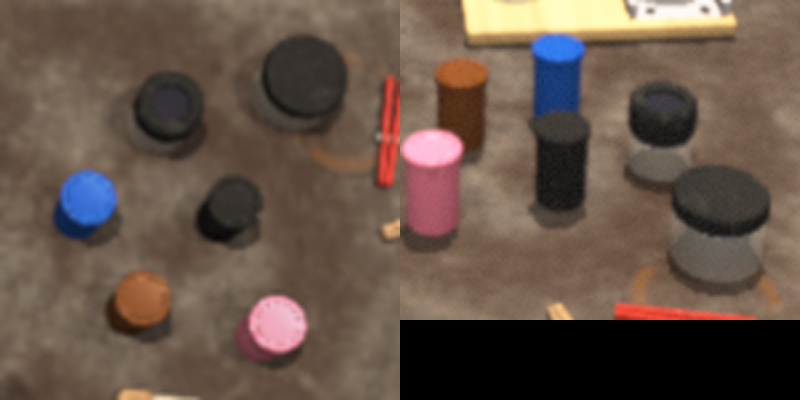

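View pics/c.png

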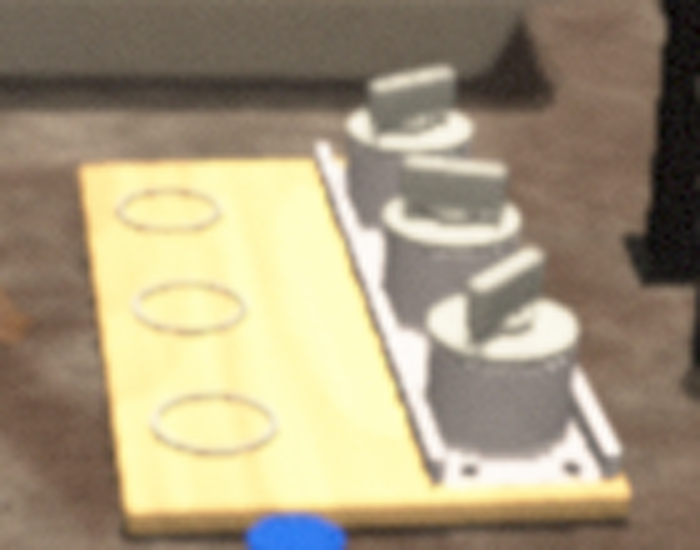

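The crops confirm it. Black at top (450.5,241) and side (351,317) is a plain upright cylinder with a cap. The loupe and jar have clear bodies, and the look-alikes are coloured. Next I compute positions.

```bash
python3 - <<'E'
from h import *
np.set_printoptions(precision=4,suppress=True)
A=lambda x,y:(185+(x)/4.2,170+y/4.2)
C=lambda x,y:(290+x/5,180+y/5)
print("can top",tri((350.7,317.2),(450.5,241)))
# side near = which end: x smaller is left in side; in top, smaller x is lower
W={"L":((158,158),(123,82),(372,88),(453,72)),"M":((360,150),(378,63),(405,160),(503,166)),"R":((635,126),(570,62),(474,298),(540,255))}
for k,(ta,tb,sa,sb) in W.items():
    a,ea=tri(C(*sa),A(*ta));b,eb=tri(C(*sb),A(*tb))
    a2=onz("top",A(*ta),.081);b2=onz("top",A(*tb),.081)
    print(k,a,b,ea,eb,"mid",(a+b)/2,"len",np.linalg.norm(b-a))
    print("  topplane",(a2+b2)/2,np.linalg.norm(b2-a2),"ang",np.degrees(np.arctan2(*(b2-a2)[[1,0]])))
R={"L":((165,383),(167,211)),"M":((390,368),(189,307)),"R":((614,354),(213,423))}
for k,(t,s) in R.items(): print(k,tri(C(*s),A(*t)),onz("top",A(*t),.017),onz("side",C(*s),.017))
# flange/disc centres
for k,(t,s) in {"L":((148,135),(410,130)),"M":((374,122),(452,215)),"R":((600,110),(503,325))}.items(): print("flange",k,tri(C(*s),A(*t)))
for c in [(30,94),(713,50),(750,424),(36,470)]: print("board",onz("top",A(*c),.014))
E
```

```text
can top (array([ 0.5167, -0.3325,  0.0489]), np.float64(0.0029451812724654134))
L [0.5719 0.126  0.0768] [0.6107 0.1448 0.0778] 0.003041486989022487 0.005629880986435147 mid [0.5913 0.1354 0.0773] len 0.04316853191581697
  topplane [0.5878 0.1346 0.081 ] 0.042128209347177085 ang 26.625972297864134
M [0.5777 0.0301 0.0786] [0.6203 0.0229 0.0792] 0.005402287412784079 0.003844719595895553 mid [0.599  0.0265 0.0789] len 0.0431864451862022
  topplane [0.5959 0.0262 0.081 ] 0.044063108902445296 ang -9.266838450006633
R [ 0.5933 -0.1001  0.0731] [ 0.6233 -0.0688  0.0777] 0.005531872408685437 0.005112245368850824 mid [ 0.6083 -0.0844  0.0754] len 0.04356897092456625
  topplane [ 0.6036 -0.0843  0.081 ] 0.04429200880880946 ang 44.56857072657728
L (array([0.4762, 0.1276, 0.0126]), np.float64(0.0024867012414943462)) [0.474  0.1267 0.017 ] [0.4774 0.118  0.017 ]
M (array([0.4854, 0.0173, 0.0135]), np.float64(0.002963287461153092)) [0.4831 0.017  0.017 ] [0.4867 0.0108 0.017 ]
R (array([ 0.4939, -0.0923,  0.0137]), np.float64(0.002933512453517019)) [ 0.4916 -0.0923  0.017 ] [ 0.4951 -0.0977  0.017 ]
flange L (array([0.5916, 0.1359, 0.0518]), np.float64(0.003638692103013593))
flange M (array([0.5993, 0.0258, 0.0545]), np.float64(0.004896159998372012))
flange R (array([ 0.6077, -0.0837,  0.0536]), np.float64(0.005785919047244344))
board [0.6229 0.204  0.014 ]
board [ 0.6508 -0.1415  0.014 ]
board [ 0.4583 -0.1589  0.014 ]
board [0.4305 0.1882 0.014 ]
```

```bash
cat >> h.py <<'E'
from scipy.spatial.transform import Rotation as Ro
def go(p,psi):
    s=r.sense();R=s["ee_rot"];a=np.radians(psi)
    X=np.array([np.cos(a),np.sin(a),0]);Z=np.array([0,0,-1.]);T=np.c_[X,np.cross(Z,X),Z]
    d=R.T@(np.array(p)-s["tcp_pos"])/.04
    w=Ro.from_matrix(R.T@T).as_rotvec(degrees=True)/5
    print("row",np.round(d,3).tolist(),np.round(w,3).tolist())
def st():
    s=r.sense();R=s["ee_rot"]
    print("t%.2f"%s["time_s"],np.round(s["tcp_pos"],4),"psi %.2f"%(np.degrees(np.arctan2(R[1,0],R[0,0]))%360),"F",np.round(s["wrist_force"],2),"M",np.round(s["moment"],3),"w %.3f"%s["gripper_width"],"j",np.round(s["joints"],1),"zt",np.round(R[:,2],4))
E
python3 - <<'E'
from h import *
np.set_printoptions(precision=3,suppress=True)
print("post",onz("top",(242,158),0),"bottle base",onz("top",(291,155),0),onz("side",(447,255),0),"cap",tri((448,207),(290,125)))
print("glass",onz("top",(377,150),0))
st();go((.607,-.084,.17),225)
E
```

```text
post [0.708 0.103 0.   ] bottle base [ 0.716 -0.004  0.   ] [ 0.744 -0.018  0.   ] cap (array([ 0.737, -0.005,  0.106]), np.float64(9.944770176127981e-05))
glass [ 0.731 -0.192  0.   ]
t0.10 [ 0.156 -0.605  0.222] psi 194.42 F [-0.01  0.65 -1.4 ] M [0.031 0.022 0.009] w 0.999 j [-60.8  22.1   0.4  -0.  -68.4 -14.8] zt [-0.001  0.002 -1.   ]
row [-14.172, 9.796, 1.307] [0.022, 0.005, -6.116]
```

Emit:
{"fn": "move_arm", "kwargs": {"motion": [-14.17,9.8,1.3,0,0,-6.1,-0.2,-14.17,9.8,1.3,0,0,-6.1,-0.2,-14.17,9.8,1.3,0,0,-6.1,-0.2,-14.17,9.8,1.3,0,0,-6.1,-0.2,-14.17,9.8,1.3,0,0,-6.1,-0.2,-14.17,9.8,1.3,0,0,-6.1,-0.2,-14.17,9.8,1.3,0,0,-6.1,-0.2,-14.17,9.8,1.3,0,0,-6.1,-0.2,-14.17,9.8,1.3,0,0,-6.1,-0.2,-14.17,9.8,1.3,0,0,-6.1,-0.2,-14.17,9.8,1.3,0,0,-6.1,-0.2,-14.17,9.8,1.3,0,0,-6.1,-0.2,-14.17,9.8,1.3,0,0,-6.1,-0.2,-14.17,9.8,1.3,0,0,-6.1,-0.2,-14.17,9.8,1.3,0,0,-6.1,-0.2,-14.17,9.8,1.3,0,0,-6.1,-0.2,-14.17,9.8,1.3,0,0,-6.1,-0.2,-14.17,9.8,1.3,0,0,-6.1,-0.2,-14.17,9.8,1.3,0,0,-6.1,-0.2,-14.17,9.8,1.3,0,0,-6.1,-0.2]}}

```text
time_s: 1.77
tcp_pos: [0.6062, -0.0841, 0.1697]
ee_rot: [[-0.708, -0.706, -0.002], [-0.706, 0.708, 0.002], [0.0, 0.003, -1.0]]
wrist_force: [0.2, -0.6, 0.4]
gripper_width: 0.601
```

```bash
python3 - <<'E'
from h import *
st()
go((.606,-.084,.095),225)
s=imaging.capture("side");t=imaging.capture("top")
cv2.imwrite("pics/s1.png",cv2.resize(s[130:290,280:480],(800,640)[:2],interpolation=2)[:600]);cv2.imwrite("pics/t1.png",t)
p=r.sense()["tcp_pos"];print(proj("side",p),proj("top",p))
E
```

```text
t1.77 [ 0.6062 -0.0841  0.1697] psi 224.91 F [ 0.17 -0.56  0.42] M [-0.046  0.047  0.018] w 0.601 j [  7.2  23.2  -5.7  -0.1 -61.3 -52.2] zt [-0.0022  0.0018 -1.    ]
row [0.001, 0.0, 1.868] [0.032, -0.003, -0.017]
[392.1557322  190.25485842] [329.87287552 175.33640042]
```

View pics/s1.png

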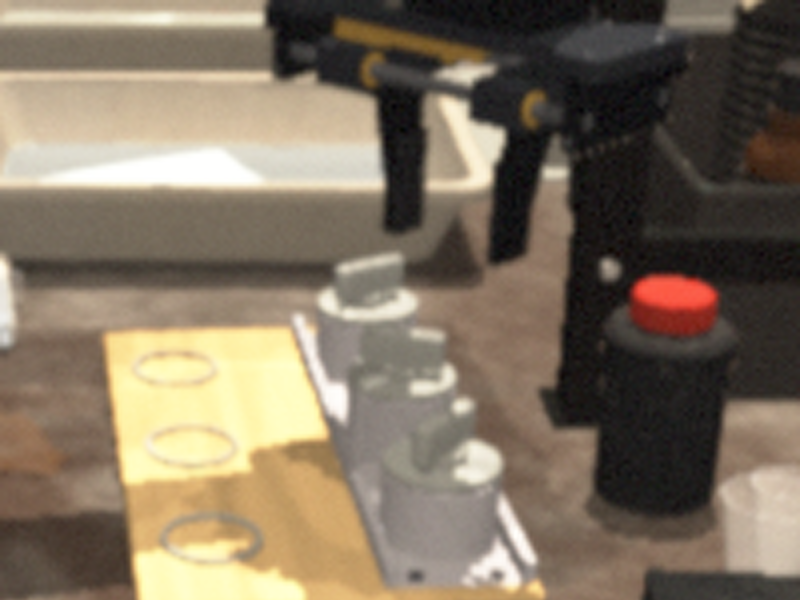

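View pics/t1.png

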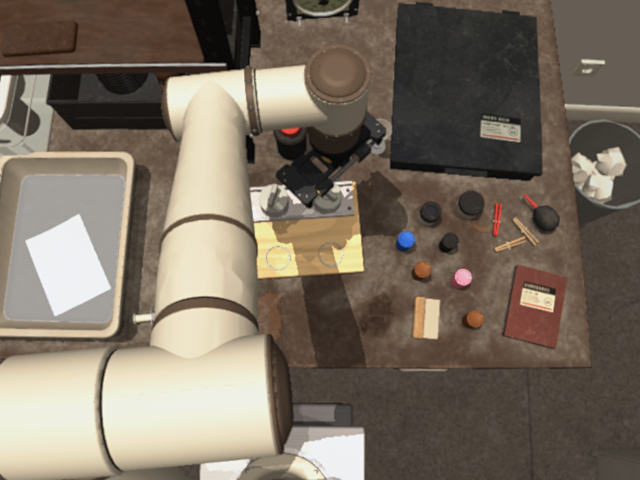

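The fingers sit over the right screw, with tips at side px ≈(380,187) and (407,195). Their midpoint is about 2 px right of the predicted TCP, so the side camera reads x about 3 mm large. I'll use x≈.605 for the wing, descend to z≈.085 and check.

Emit:
{"fn": "move_arm", "kwargs": {"motion": [0,0,0.6,0,0,0,0.2,0.02,0.02,1.2,0,0,0,0.2,0.02,0.02,1.8,0,0,0,0.2,0.02,0.02,2.0,0,0,0,0.2,0.02,0.02,2.0,0,0,0,0.2]}}

```text
time_s: 2.28
tcp_pos: [0.6028, -0.0858, 0.0884]
ee_rot: [[-0.71, -0.704, -0.006], [-0.704, 0.71, 0.002], [0.003, 0.005, -1.0]]
wrist_force: [0.2, 0.4, 0.1]
gripper_width: 0.409
```

```bash
python3 - <<'E'
from h import *
st()
s=imaging.capture("side")
cv2.imwrite("pics/s2.png",cv2.resize(s[170:280,310:450],(763,600),interpolation=2))
p=r.sense()["tcp_pos"];print(proj("side",p))
E
```

```text
t2.28 [ 0.6028 -0.0858  0.0884] psi 224.75 F [0.19 0.43 0.06] M [ 0.003  0.007 -0.053] w 0.409 j [  7.1  27.7 -11.4  -0.2 -51.3 -52.2] zt [-0.006   0.0015 -1.    ]
[388.72727684 228.9650518 ]
```

View pics/s2.png

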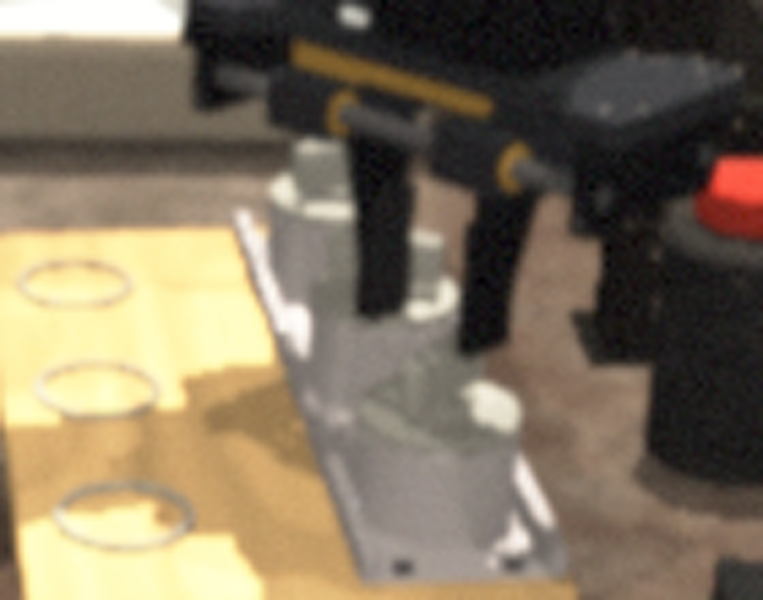

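The tips are at side px mid ≈(389.3,231), 0.6 px right and 2 px below the prediction. The corrected wing R centre is ≈(.6055,-.084). I'll descend there and pinch.

```bash
python3 - <<'E'
from h import *
go((.6055,-.084,.065),225)
E
```

```text
row [-0.049, 0.007, 0.632] [0.029, -0.009, -0.041]
```

Emit:
{"fn": "move_arm", "kwargs": {"motion": [-0.05,0,0,0,0,0,0.2,-0.05,0,0.2,0,0,0,0.2,-0.05,0,0.4,0,0,0,0.2,-0.05,0,0.6,0,0,0,0.2,-0.05,0,0.62,0,0,0,0.2,-0.05,0,0.62,0,0,0,0.2]}}

```text
time_s: 2.83
tcp_pos: [0.6051, -0.0842, 0.0645]
ee_rot: [[-0.71, -0.705, -0.004], [-0.705, 0.71, 0.001], [0.002, 0.004, -1.0]]
wrist_force: [-1.0, -0.4, -0.0]
gripper_width: 0.399
```

```bash
python3 - <<'E'
from h import *
st();go((.6055,-.084,.065),225)
E
```

```text
t2.83 [ 0.6051 -0.0842  0.0645] psi 224.80 F [-1.03 -0.36 -0.01] M [0.025 0.002 0.023] w 0.399 j [  7.2  29.4 -12.5  -0.1 -48.4 -52.3] zt [-0.0043  0.0011 -1.    ]
row [-0.011, -0.004, -0.012] [0.043, -0.026, -0.04]
```

Close in place.

Emit:
{"fn": "move_arm", "kwargs": {"motion": [0,0,0,0,0,0,0.5,0,0,0,0,0,0,0.6,0,0,0,0,0,0,0.7,0,0,0,0,0,0,0.8,0,0,0,0,0,0,1,0,0,0,0,0,0,1,0,0,0,0,0,0,1]}}

```text
time_s: 3.42
tcp_pos: [0.6058, -0.0845, 0.0649]
ee_rot: [[-0.709, -0.705, -0.003], [-0.705, 0.709, 0.0], [0.002, 0.002, -1.0]]
wrist_force: [2.7, -2.0, -1.0]
gripper_width: 0.116
```

```bash
python3 - <<'E'
from h import *
st()
s=imaging.capture("side")
cv2.imwrite("pics/s3.png",cv2.resize(s[170:280,310:450],(763,600),interpolation=2))
E
```

```text
t3.42 [ 0.6058 -0.0845  0.0649] psi 224.85 F [ 2.74 -1.96 -0.96] M [-0.744 -0.536  0.318] w 0.116 j [  7.2  29.4 -12.5  -0.1 -48.3 -52.3] zt [-2.7e-03  5.0e-04 -1.0e+00]
```

View pics/s3.png

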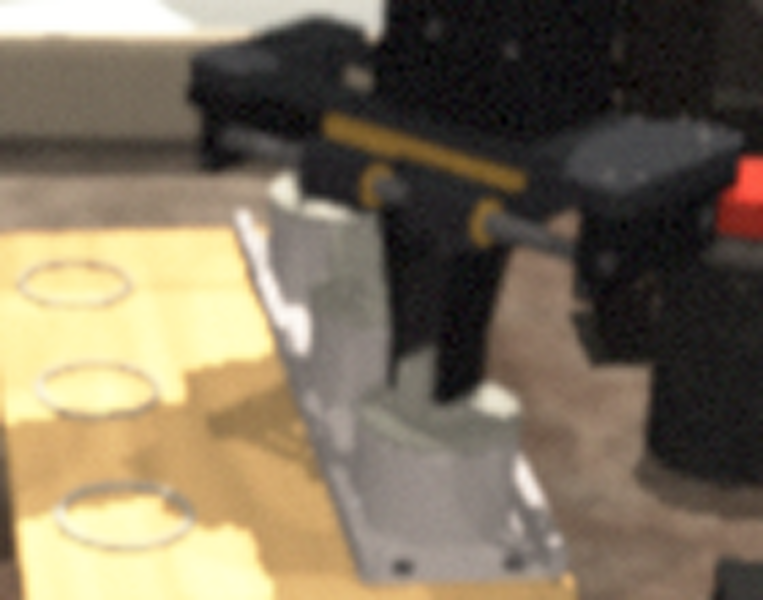

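Pinched at 10.1 mm, so that is the wing. Mz is already 0.32, so I'll turn a small 1.5° clockwise.

Emit:
{"fn": "move_arm", "kwargs": {"motion": [0,0,0,0,0,0.1,1,0,0,0,0,0,0.2,1,0,0,0,0,0,0.3,1,0,0,0,0,0,0.3,1]}}

```text
time_s: 3.8
tcp_pos: [0.6058, -0.0845, 0.0649]
ee_rot: [[-0.727, -0.686, -0.003], [-0.686, 0.727, 0.0], [0.002, 0.002, -1.0]]
wrist_force: [1.4, -1.4, -0.3]
gripper_width: 0.116
```

```bash
python3 - <<'E'
from h import *
st()
E
```

```text
t3.80 [ 0.6058 -0.0845  0.0649] psi 223.35 F [ 1.38 -1.37 -0.28] M [-0.47  -0.295  0.37 ] w 0.116 j [  7.2  29.4 -12.5  -0.1 -48.3 -53.8] zt [-2.8e-03  3.0e-04 -1.0e+00]
```

Emit:
{"fn": "move_arm", "kwargs": {"motion": [0,0,0,0,0,0.1,1,0,0,0,0,0,0.2,1,0,0,0,0,0,0.3,1,0,0,0,0,0,0.3,1]}}

```text
time_s: 4.13
tcp_pos: [0.6058, -0.0845, 0.0649]
ee_rot: [[-0.745, -0.667, -0.003], [-0.667, 0.745, 0.0], [0.002, 0.002, -1.0]]
wrist_force: [0.7, -2.6, -0.4]
gripper_width: 0.121
```

```bash
python3 - <<'E'
from h import *
st()
E
```

```text
t4.13 [ 0.6058 -0.0845  0.0649] psi 221.84 F [ 0.7  -2.65 -0.39] M [-0.455 -0.269  0.466] w 0.121 j [  7.2  29.4 -12.5  -0.1 -48.3 -55.3] zt [-2.9e-03  3.0e-04 -1.0e+00]
```

R resists (0.47 N m after about 3°, and the jaws are being pried open), so it is tight. I'll back off, release and lift.

Emit:
{"fn": "move_arm", "kwargs": {"motion": [0,0,0,0,0,-0.4,1,0,0,0,0,0,-0.6,0.6,0,0,0,0,0,-0.6,0.2,0,0,0,0,0,-0.6,0.2,0,0,0,0,0,-0.6,0.2,0,0,-0.8,0,0,-0.6,0.2,0,0,-1.5,0,0,-0.6,0.2,0,0,-1.5,0,0,-0.6,0.2]}}

```text
time_s: 4.8
tcp_pos: [0.6097, -0.0845, 0.1311]
ee_rot: [[-0.708, -0.706, 0.008], [-0.706, 0.708, -0.0], [-0.006, -0.006, -1.0]]
wrist_force: [-0.2, -0.2, 0.7]
gripper_width: 0.397
```

```bash
python3 - <<'E'
from h import *
st(); go((.597,.026,.12),170.5)
E
```

```text
t4.80 [ 0.6097 -0.0845  0.1311] psi 224.89 F [-0.25 -0.21  0.74] M [ 0.026 -0.109 -0.005] w 0.397 j [  7.2  25.2  -8.5   0.1 -55.8 -52.4] zt [ 8.3e-03 -3.0e-04 -1.0e+00]
row [-1.723, 2.184, 0.273] [-0.033, 0.093, 10.878]
```

Emit:
{"fn": "move_arm", "kwargs": {"motion": [-1.72,2.18,0.2,0,0.1,10.9,0.2,-1.72,2.18,0.2,0,0.1,10.9,0.2,-1.72,2.18,0.2,0,0.1,10.9,0.2,-1.72,2.18,0.2,0,0.1,10.9,0.2,-1.72,2.18,0.2,0,0.1,10.9,0.2,-1.72,2.18,0.2,0,0.1,10.9,0.2,-1.72,2.18,0.2,0,0.1,10.9,0.2,-1.72,2.18,0.2,0,0.1,10.9,0.2,-1.72,2.18,0.2,0,0.1,10.9,0.2,-1.72,2.18,0.2,0,0.1,10.9,0.2,-1.72,2.18,0.2,0,0.1,10.9,0.2]}}

```text
time_s: 5.72
tcp_pos: [0.5969, 0.0258, 0.1229]
ee_rot: [[-0.986, 0.165, 0.0], [0.165, 0.986, -0.003], [-0.001, -0.003, -1.0]]
wrist_force: [0.1, -0.3, 0.5]
gripper_width: 0.401
```

```bash
python3 - <<'E'
from h import *
st(); go((.597,.026,.065),170.5)
s=imaging.capture("side")
cv2.imwrite("pics/s4.png",cv2.resize(s[150:260,310:450],(763,600),interpolation=2))
E
```

```text
t5.72 [0.5969 0.0258 0.1229] psi 170.48 F [ 0.11 -0.28  0.53] M [-0.01  -0.008 -0.025] w 0.401 j [  18.1   24.4  -11.4    0.2  -54.3 -117.7] zt [ 2.0e-04 -2.7e-03 -1.0e+00]
row [-0.001, 0.008, 1.448] [-0.03, 0.008, -0.003]
```

View pics/s4.png

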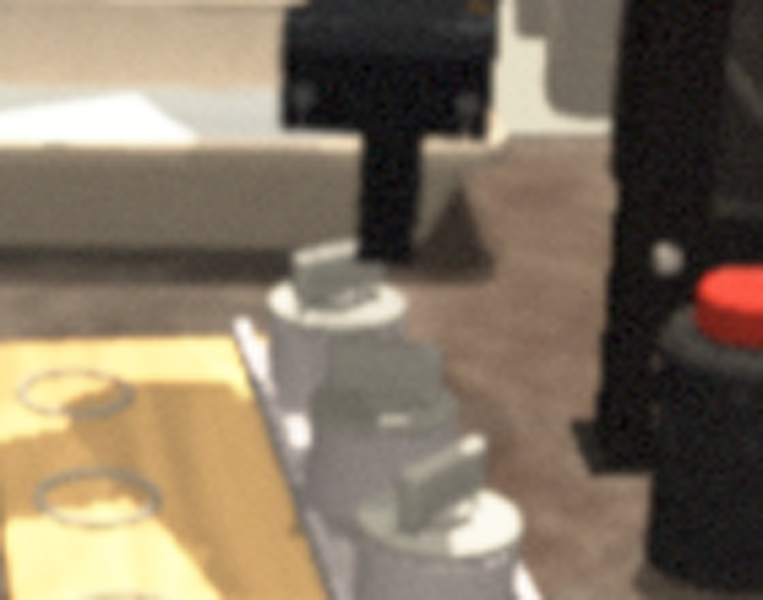

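The fingers are aligned over the mid wing (finger px x≈388, wing centre ≈385 in the crop). Next I descend and pinch.

Emit:
{"fn": "move_arm", "kwargs": {"motion": [0,0,0.5,0,0,0,0.2,0,0,1.0,0,0,0,0.2,0,0,1.3,0,0,0,0.2,0,0,1.45,0,0,0,0.2,0,0,1.45,0,0,0,0.2,0,0,1.45,0,0,0,0.4,0,0,1.45,0,0,0,0.6,0,0,1.45,0,0,0,0.8,0,0,1.45,0,0,0,1,0,0,1.45,0,0,0,1,0,0,1.45,0,0,0,1]}}

```text
time_s: 6.68
tcp_pos: [0.5979, 0.0274, 0.0659]
ee_rot: [[-0.986, 0.167, 0.003], [0.167, 0.986, 0.0], [-0.003, 0.001, -1.0]]
wrist_force: [-0.0, 6.8, 1.7]
gripper_width: 0.121
```

```bash
python3 - <<'E'
from h import *
st()
E
```

```text
t6.68 [0.5979 0.0274 0.0659] psi 170.38 F [-0.    6.83  1.73] M [ 1.653  0.216 -0.364] w 0.121 j [ 1.810e+01  2.810e+01 -1.470e+01  1.000e-01 -4.700e+01 -1.178e+02] zt [ 3.5e-03  2.0e-04 -1.0e+00]
```

Emit:
{"fn": "move_arm", "kwargs": {"motion": [0,0.03,0,0,0,0.1,1,0,0.05,0,0,0,0.2,1,0,0.05,0,0,0,0.3,1,0,0.05,0,0,0,0.4,1,0,0.05,0,0,0,0.4,1]}}

```text
time_s: 7.1
tcp_pos: [0.5979, 0.0279, 0.0659]
ee_rot: [[-0.979, 0.203, 0.002], [0.203, 0.979, -0.001], [-0.003, -0.001, -1.0]]
wrist_force: [-0.1, -6.7, -0.6]
gripper_width: 0.117
```

```bash
python3 - <<'E'
from h import *
st()
E
```

```text
t7.10 [0.5979 0.0279 0.0659] psi 168.30 F [-0.06 -6.65 -0.56] M [-1.655 -0.277 -0.221] w 0.117 j [  18.2   28.1  -14.7    0.2  -47.1 -120. ] zt [ 0.0023 -0.0015 -1.    ]
```

Emit:
{"fn": "move_arm", "kwargs": {"motion": [0,-0.025,0,0,0,0.1,1,0,-0.025,0,0,0,0.2,1,0,-0.025,0,0,0,0.3,1,0,-0.025,0,0,0,0.4,1,0,-0.025,0,0,0,0.4,1]}}

```text
time_s: 7.52
tcp_pos: [0.5976, 0.0276, 0.0659]
ee_rot: [[-0.971, 0.237, 0.002], [0.237, 0.971, -0.001], [-0.003, -0.0, -1.0]]
wrist_force: [-0.2, 3.9, -1.1]
gripper_width: 0.108
```

```bash
python3 - <<'E'
from h import *
st()
E
```

```text
t7.52 [0.5976 0.0276 0.0659] psi 166.28 F [-0.18  3.89 -1.1 ] M [ 1.124  0.248 -0.17 ] w 0.108 j [ 1.82e+01  2.81e+01 -1.47e+01  1.00e-01 -4.71e+01 -1.22e+02] zt [ 2.4e-03 -9.0e-04 -1.0e+00]
```

Emit:
{"fn": "move_arm", "kwargs": {"motion": [0,0.005,0,0,0,0.1,1,0,0.01,0,0,0,0.2,1,0,0.01,0,0,0,0.3,1,0,0.01,0,0,0,0.4,1,0,0.01,0,0,0,0.4,1]}}

```text
time_s: 7.93
tcp_pos: [0.5975, 0.0277, 0.0659]
ee_rot: [[-0.963, 0.271, 0.002], [0.271, 0.963, -0.001], [-0.002, -0.001, -1.0]]
wrist_force: [-0.6, 1.2, -0.7]
gripper_width: 0.114
```

```bash
python3 - <<'E'
from h import *
st()
E
```

```text
t7.93 [0.5975 0.0277 0.0659] psi 164.27 F [-0.61  1.24 -0.7 ] M [0.169 0.207 0.022] w 0.114 j [ 1.82e+01  2.81e+01 -1.47e+01  1.00e-01 -4.71e+01 -1.24e+02] zt [ 0.0019 -0.0012 -1.    ]
```

Emit:
{"fn": "move_arm", "kwargs": {"motion": [0,0,0,0,0,0.1,1,0,0,0,0,0,0.2,1,0,0,0,0,0,0.3,1,0,0,0,0,0,0.4,1,0,0,0,0,0,0.4,1]}}

```text
time_s: 8.35
tcp_pos: [0.5975, 0.0278, 0.0659]
ee_rot: [[-0.952, 0.305, 0.002], [0.305, 0.952, -0.001], [-0.002, -0.001, -1.0]]
wrist_force: [-0.9, 1.9, 0.0]
gripper_width: 0.109
```

```bash
python3 - <<'E'
from h import *
st()
E
```

```text
t8.35 [0.5975 0.0278 0.0659] psi 162.24 F [-0.88  1.91  0.03] M [0.391 0.241 0.056] w 0.109 j [ 1.820e+01  2.810e+01 -1.470e+01  1.000e-01 -4.710e+01 -1.261e+02] zt [ 0.0019 -0.0012 -1.    ]
```

Emit:
{"fn": "move_arm", "kwargs": {"motion": [0,0,0,0,0,0.15,1,0,0,0,0,0,0.3,1,0,0,0,0,0,0.45,1,0,0,0,0,0,0.6,1,0,0,0,0,0,0.6,1]}}

```text
time_s: 8.77
tcp_pos: [0.5975, 0.0278, 0.0659]
ee_rot: [[-0.935, 0.355, 0.002], [0.355, 0.935, -0.001], [-0.002, -0.0, -1.0]]
wrist_force: [-0.7, 2.0, -1.6]
gripper_width: 0.112
```

```bash
python3 - <<'E'
from h import *
st()
E
```

```text
t8.77 [0.5975 0.0278 0.0659] psi 159.19 F [-0.72  2.04 -1.59] M [0.502 0.172 0.002] w 0.112 j [ 1.820e+01  2.810e+01 -1.470e+01  1.000e-01 -4.710e+01 -1.291e+02] zt [ 0.002  -0.0011 -1.    ]
```

The middle screw is loose: it has turned freely about 8° or more at ≤0.06 N m. I'll turn on with moderate steps, then fine ones.

Emit:
{"fn": "move_arm", "kwargs": {"motion": [0,0,0,0,0,0.3,1,0,0,0,0,0,0.6,1,0,0,0,0,0,0.9,1,0,0,0,0,0,1.2,1,0,0,0,0,0,1.5,1,0,0,0,0,0,1.8,1,0,0,0,0,0,2.1,1,0,0,0,0,0,2.4,1,0,0,0,0,0,2.7,1,0,0,0,0,0,3.0,1,0,0,0,0,0,3.3,1,0,0,0,0,0,3.6,1,0,0,0,0,0,3.9,1,0,0,0,0,0,4.2,1,0,0,0,0,0,4.2,1]}}

```text
time_s: 10.02
tcp_pos: [0.5979, 0.0283, 0.0659]
ee_rot: [[-0.745, 0.667, 0.003], [0.667, 0.745, -0.0], [-0.002, 0.002, -1.0]]
wrist_force: [0.1, 3.3, -0.7]
gripper_width: 0.113
```

```bash
python3 - <<'E'
from h import *
st()
E
```

```text
t10.02 [0.5979 0.0283 0.0659] psi 138.16 F [ 0.11  3.3  -0.69] M [ 0.921  0.041 -0.037] w 0.113 j [ 1.820e+01  2.810e+01 -1.470e+01  1.000e-01 -4.700e+01 -1.501e+02] zt [ 2.8e-03 -4.0e-04 -1.0e+00]
```

Emit:
{"fn": "move_arm", "kwargs": {"motion": [0,0,0,0,0,0.2,1,0,0,0,0,0,0.4,1,0,0,0,0,0,0.6,1,0,0,0,0,0,0.8,1,0,0,0,0,0,1.0,1,0,0,0,0,0,1.2,1,0,0,0,0,0,1.2,1]}}

```text
time_s: 10.6
tcp_pos: [0.598, 0.0285, 0.0659]
ee_rot: [[-0.67, 0.742, 0.003], [0.742, 0.67, -0.0], [-0.002, 0.002, -1.0]]
wrist_force: [-1.0, 3.2, -0.8]
gripper_width: 0.114
```

```bash
python3 - <<'E'
from h import *
st()
E
```

```text
t10.60 [0.598  0.0285 0.0659] psi 132.10 F [-0.99  3.22 -0.76] M [0.836 0.06  0.004] w 0.114 j [ 1.820e+01  2.810e+01 -1.470e+01  1.000e-01 -4.700e+01 -1.562e+02] zt [ 3.1e-03 -2.0e-04 -1.0e+00]
```

Emit:
{"fn": "move_arm", "kwargs": {"motion": [0,0,0,0,0,0.2,1,0,0,0,0,0,0.4,1,0,0,0,0,0,0.6,1,0,0,0,0,0,0.8,1,0,0,0,0,0,0.8,1]}}

```text
time_s: 11.02
tcp_pos: [0.5981, 0.0285, 0.0659]
ee_rot: [[-0.616, 0.788, 0.003], [0.788, 0.616, -0.0], [-0.002, 0.003, -1.0]]
wrist_force: [0.3, 3.0, -2.1]
gripper_width: 0.112
```

```bash
python3 - <<'E'
from h import *
st()
E
```

```text
t11.02 [0.5981 0.0285 0.0659] psi 128.04 F [ 0.33  2.95 -2.08] M [0.911 0.055 0.057] w 0.112 j [ 1.820e+01  2.810e+01 -1.470e+01  1.000e-01 -4.700e+01 -1.603e+02] zt [ 3.4e-03 -1.0e-04 -1.0e+00]
```

Emit:
{"fn": "move_arm", "kwargs": {"motion": [0,0,0,0,0,0.2,1,0,0,0,0,0,0.4,1,0,0,0,0,0,0.6,1,0,0,0,0,0,0.6,1]}}

```text
time_s: 11.35
tcp_pos: [0.5981, 0.0286, 0.0659]
ee_rot: [[-0.573, 0.819, 0.003], [0.819, 0.573, -0.0], [-0.002, 0.003, -1.0]]
wrist_force: [0.6, 4.3, -0.7]
gripper_width: 0.113
```

Emit:
{"fn": "move_arm", "kwargs": {"motion": [0,0,0,0,0,0.1,1]}}

```text
time_s: 11.43
tcp_pos: [0.5982, 0.0286, 0.0659]
ee_rot: [[-0.566, 0.825, 0.004], [0.825, 0.566, 0.0], [-0.002, 0.003, -1.0]]
wrist_force: [-0.8, 3.4, -0.8]
gripper_width: 0.109
```

```bash
python3 - <<'E'
from h import *
st()
E
```

```text
t11.43 [0.5982 0.0286 0.0659] psi 124.45 F [-0.76  3.39 -0.82] M [0.838 0.049 0.137] w 0.109 j [ 1.820e+01  2.810e+01 -1.470e+01  1.000e-01 -4.700e+01 -1.639e+02] zt [ 0.0035  0.     -1.    ]
```

Emit:
{"fn": "move_arm", "kwargs": {"motion": [0,0,0,0,0,0.2,1,0,0,0,0,0,0.4,1,0,0,0,0,0,0.4,1]}}

```text
time_s: 11.68
tcp_pos: [0.5982, 0.0286, 0.0659]
ee_rot: [[-0.536, 0.844, 0.004], [0.844, 0.536, 0.0], [-0.002, 0.003, -1.0]]
wrist_force: [0.6, 4.1, -1.7]
gripper_width: 0.115
```

```bash
python3 - <<'E'
from h import *
st()
E
```

```text
t11.68 [0.5982 0.0286 0.0659] psi 122.38 F [ 0.63  4.14 -1.67] M [ 0.905 -0.086  0.028] w 0.115 j [ 1.820e+01  2.810e+01 -1.470e+01  1.000e-01 -4.700e+01 -1.659e+02] zt [ 3.7e-03  1.0e-04 -1.0e+00]
```

Still free.

Emit:
{"fn": "move_arm", "kwargs": {"motion": [0,0,0,0,0,0.2,1,0,0,0,0,0,0.4,1,0,0,0,0,0,0.6,1,0,0,0,0,0,0.6,1]}}

```text
time_s: 12.02
tcp_pos: [0.5983, 0.0287, 0.0659]
ee_rot: [[-0.49, 0.872, 0.004], [0.872, 0.49, 0.0], [-0.002, 0.003, -1.0]]
wrist_force: [0.8, 3.4, -2.4]
gripper_width: 0.116
```

```bash
python3 - <<'E'
from h import *
st()
E
```

```text
t12.02 [0.5983 0.0287 0.0659] psi 119.32 F [ 0.76  3.41 -2.39] M [ 0.927 -0.042 -0.021] w 0.116 j [ 1.82e+01  2.81e+01 -1.47e+01  1.00e-01 -4.70e+01 -1.69e+02] zt [ 3.9e-03  2.0e-04 -1.0e+00]
```

Emit:
{"fn": "move_arm", "kwargs": {"motion": [0,0,0,0,0,0.2,1,0,0,0,0,0,0.4,1,0,0,0,0,0,0.6,1,0,0,0,0,0,0.6,1]}}

```text
time_s: 12.35
tcp_pos: [0.5984, 0.0287, 0.0659]
ee_rot: [[-0.442, 0.897, 0.004], [0.897, 0.442, 0.0], [-0.002, 0.004, -1.0]]
wrist_force: [0.9, 4.4, -1.5]
gripper_width: 0.11
```

```bash
python3 - <<'E'
from h import *
st()
E
```

```text
t12.35 [0.5984 0.0287 0.0659] psi 116.26 F [ 0.88  4.36 -1.47] M [ 0.941 -0.104 -0.042] w 0.110 j [ 1.82e+01  2.81e+01 -1.47e+01  1.00e-01 -4.70e+01 -1.72e+02] zt [ 4.1e-03  2.0e-04 -1.0e+00]
```

The joint 6 limit is near. I'll release, lift and flip half a turn to regrasp.

Emit:
{"fn": "move_arm", "kwargs": {"motion": [0,0,0,0,0,0,0.6,0,0,0,0,0,0,0.2,0,0,0,0,0,0,0.2,0,0,0,0,0,0,0.2,0,0,-0.7,0,0,0,0.2,0,0,-1.2,0,0,0,0.2,0,0,-1.2,0,0,-18,0.2,0,0,-1.2,0,0,-18,0.2,0,0,-1.2,0,0,-18,0.2,0,0,-1.2,0,0,-18,0.2,0,0,-1.2,0,0,-18,0.2,0,0,-1.2,0,0,-18,0.2,0,0,-1.2,0,0,-18,0.2,0,0,-1.2,0,0,-18,0.2,0,0,-1.2,0,0,-18,0.2,0,0,-1.2,0,0,-18,0.2,0,0,-1.2,0,0,-18,0.2,0,0,-1.2,0,0,-18,0.2,0,0,-1.2,0,0,-18,0.2]}}

```text
time_s: 13.93
tcp_pos: [0.598, 0.0283, 0.114]
ee_rot: [[-0.895, -0.447, 0.004], [-0.447, 0.895, -0.0], [-0.003, -0.002, -1.0]]
wrist_force: [-0.3, 0.4, 0.2]
gripper_width: 0.399
```

```bash
python3 - <<'E'
from h import *
st();go((.5975,.028,.115),296.3)
s=imaging.capture("side")
cv2.imwrite("pics/s5.png",cv2.resize(s[150:260,310:450],(763,600),interpolation=2))
E
```

```text
t13.93 [0.598  0.0283 0.114 ] psi 206.55 F [-0.29  0.36  0.17] M [0.003 0.055 0.013] w 0.399 j [ 18.2  24.9 -11.9   0.1 -53.  -81.7] zt [ 3.6e-03 -2.0e-04 -1.0e+00]
row [0.014, -0.001, -0.026] [-0.045, 0.012, -17.949]
```

View pics/s5.png

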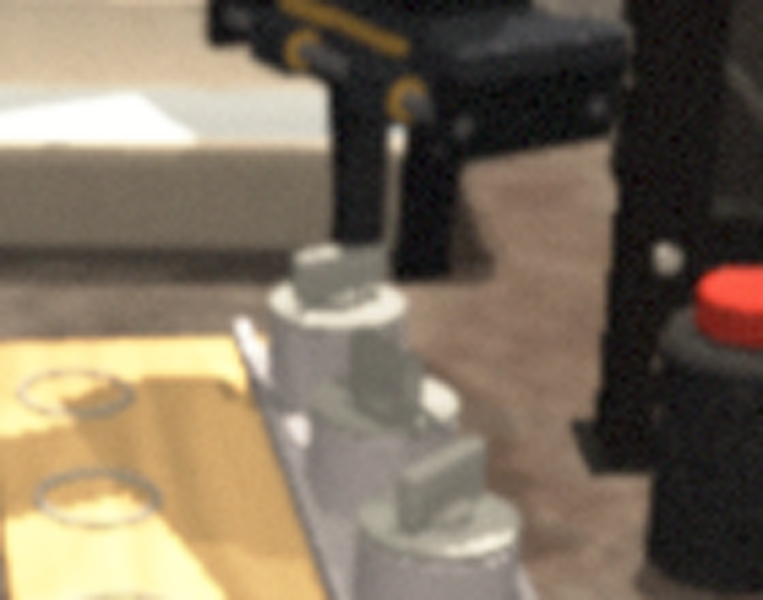

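The mid wing at crop (385,385) has clearly turned, and the left and right wings look unchanged. I'll finish the flip, descend and regrip.

Emit:
{"fn": "move_arm", "kwargs": {"motion": [0,0,0,0,0,-17.9,0.2,0,0,0,0,0,-17.9,0.2,0,0,0,0,0,-17.9,0.2,0,0,0,0,0,-17.9,0.2,0,0,0,0,0,-17.9,0.2,0,0,0,0,0,-17.9,0.2,0,0,0,0,0,-17.9,0.2,0,0,0,0,0,-17.9,0.2,0,0,0,0,0,-17.9,0.2,0,0,0,0,0,-17.9,0.2,0,0,0,0,0,-17.9,0.2,0,0,0,0,0,-17.9,0.2,0,0,0,0,0,-17.9,0.2,0,0,0,0,0,-17.9,0.2,0,0,0,0,0,-17.9,0.2]}}

```text
time_s: 15.23
tcp_pos: [0.5979, 0.0281, 0.114]
ee_rot: [[0.437, -0.899, 0.004], [-0.899, -0.437, -0.0], [0.002, -0.003, -1.0]]
wrist_force: [0.9, 0.4, -0.2]
gripper_width: 0.397
```

```bash
python3 - <<'E'
from h import *
st();go((.5977,.028,.066),296.3)
E
```

```text
t15.23 [0.5979 0.0281 0.114 ] psi 295.92 F [ 0.86  0.41 -0.24] M [0.016 0.162 0.016] w 0.397 j [ 18.2  24.9 -11.9   0.1 -53.    7.6] zt [ 3.6e-03 -4.0e-04 -1.0e+00]
row [-0.003, 0.01, 1.2] [-0.035, -0.022, -0.077]
```

Emit:
{"fn": "move_arm", "kwargs": {"motion": [0,0,0.5,0,0,0,0.2,0,0,0.9,0,0,-0.08,0.2,0,0,1.2,0,0,-0.08,0.2,0,0,1.2,0,0,-0.08,0.2,0,0,1.2,0,0,-0.08,0.2,0,0,1.2,0,0,-0.08,0.4,0,0,1.2,0,0,-0.08,0.6,0,0,1.2,0,0,-0.08,0.8,0,0,1.2,0,0,-0.08,1,0,0,1.2,0,0,-0.08,1,0,0,1.2,0,0,-0.08,1]}}

```text
time_s: 16.15
tcp_pos: [0.5986, 0.0283, 0.0666]
ee_rot: [[0.443, -0.896, 0.005], [-0.896, -0.443, -0.0], [0.002, -0.005, -1.0]]
wrist_force: [0.6, 0.1, 1.3]
gripper_width: 0.11
```

```bash
python3 - <<'E'
from h import *
st()
E
```

```text
t16.15 [0.5986 0.0283 0.0666] psi 296.32 F [0.56 0.08 1.32] M [ 0.155  0.102 -0.006] w 0.110 j [ 18.2  28.1 -14.6   0.1 -47.    8. ] zt [ 0.0051 -0.     -1.    ]
```

Emit:
{"fn": "move_arm", "kwargs": {"motion": [0,0,0,0,0,0.2,1,0,0,0,0,0,0.4,1,0,0,0,0,0,0.6,1,0,0,0,0,0,0.6,1]}}

```text
time_s: 16.48
tcp_pos: [0.5987, 0.0283, 0.0667]
ee_rot: [[0.395, -0.919, 0.005], [-0.919, -0.395, 0.0], [0.002, -0.005, -1.0]]
wrist_force: [0.4, -0.0, -0.7]
gripper_width: 0.111
```

```bash
python3 - <<'E'
from h import *
st()
E
```

```text
t16.48 [0.5987 0.0283 0.0667] psi 293.26 F [ 0.42 -0.   -0.7 ] M [0.084 0.069 0.001] w 0.111 j [ 18.2  28.1 -14.6   0.1 -47.    5. ] zt [ 0.0051  0.     -1.    ]
```

Emit:
{"fn": "move_arm", "kwargs": {"motion": [0,0,0,0,0,0.2,1,0,0,0,0,0,0.4,1,0,0,0,0,0,0.6,1,0,0,0,0,0,0.6,1]}}

```text
time_s: 16.82
tcp_pos: [0.5987, 0.0283, 0.0666]
ee_rot: [[0.345, -0.939, 0.005], [-0.939, -0.345, -0.0], [0.002, -0.005, -1.0]]
wrist_force: [0.2, 0.5, 0.2]
gripper_width: 0.114
```

```bash
python3 - <<'E'
from h import *
st()
E
```

```text
t16.82 [0.5987 0.0283 0.0666] psi 290.19 F [0.19 0.53 0.22] M [0.133 0.009 0.028] w 0.114 j [ 18.2  28.1 -14.6   0.1 -47.    1.9] zt [ 0.0052 -0.     -1.    ]
```

Emit:
{"fn": "move_arm", "kwargs": {"motion": [0,0,0,0,0,0.15,1,0,0,0,0,0,0.3,1,0,0,0,0,0,0.4,1,0,0,0,0,0,0.4,1]}}

```text
time_s: 17.15
tcp_pos: [0.5988, 0.0283, 0.0667]
ee_rot: [[0.312, -0.95, 0.005], [-0.95, -0.312, 0.0], [0.002, -0.005, -1.0]]
wrist_force: [-0.4, 0.4, 0.3]
gripper_width: 0.113
```

```bash
python3 - <<'E'
from h import *
st()
E
```

```text
t17.15 [0.5988 0.0283 0.0667] psi 288.17 F [-0.36  0.42  0.27] M [ 0.096  0.023 -0.038] w 0.113 j [ 18.2  28.1 -14.6   0.1 -47.   -0.1] zt [ 0.0053  0.     -1.    ]
```

Emit:
{"fn": "move_arm", "kwargs": {"motion": [0,0,0,0,0,0.15,1,0,0,0,0,0,0.3,1,0,0,0,0,0,0.4,1,0,0,0,0,0,0.4,1]}}

```text
time_s: 17.48
tcp_pos: [0.5988, 0.0284, 0.0666]
ee_rot: [[0.278, -0.961, 0.005], [-0.961, -0.278, 0.0], [0.001, -0.005, -1.0]]
wrist_force: [0.4, -0.0, -0.3]
gripper_width: 0.106
```

```bash
python3 - <<'E'
from h import *
st()
E
```

```text
t17.48 [0.5988 0.0284 0.0666] psi 286.13 F [ 0.4  -0.   -0.25] M [0.09  0.011 0.021] w 0.106 j [ 18.2  28.1 -14.6   0.1 -47.   -2.2] zt [ 5.3e-03  1.0e-04 -1.0e+00]
```

Emit:
{"fn": "move_arm", "kwargs": {"motion": [0,0,0,0,0,0.15,1,0,0,0,0,0,0.3,1,0,0,0,0,0,0.4,1,0,0,0,0,0,0.4,1]}}

```text
time_s: 17.82
tcp_pos: [0.5989, 0.0284, 0.0667]
ee_rot: [[0.244, -0.97, 0.006], [-0.97, -0.244, 0.0], [0.001, -0.005, -1.0]]
wrist_force: [1.1, 1.1, -0.2]
gripper_width: 0.113
```

```bash
python3 - <<'E'
from h import *
st()
E
```

```text
t17.82 [0.5989 0.0284 0.0667] psi 284.10 F [ 1.09  1.11 -0.17] M [ 0.089 -0.005  0.024] w 0.113 j [ 18.2  28.1 -14.6   0.1 -47.   -4.2] zt [ 5.5e-03  1.0e-04 -1.0e+00]
```

Emit:
{"fn": "move_arm", "kwargs": {"motion": [0,0,0,0,0,0.15,1,0,0,0,0,0,0.3,1,0,0,0,0,0,0.4,1,0,0,0,0,0,0.4,1]}}

```text
time_s: 18.15
tcp_pos: [0.5989, 0.0284, 0.0666]
ee_rot: [[0.209, -0.978, 0.006], [-0.978, -0.209, 0.0], [0.001, -0.005, -1.0]]
wrist_force: [1.1, 0.6, 0.3]
gripper_width: 0.112
```

```bash
python3 - <<'E'
from h import *
st()
s=imaging.capture("side")
cv2.imwrite("pics/s6.png",cv2.resize(s[150:260,310:450],(763,600),interpolation=2))
st()
E
```

```text
t18.15 [0.5989 0.0284 0.0666] psi 282.06 F [1.09 0.6  0.26] M [ 0.102 -0.051  0.038] w 0.112 j [ 18.2  28.1 -14.6   0.1 -47.   -6.2] zt [ 5.5e-03  1.0e-04 -1.0e+00]
t18.20 [0.5989 0.0284 0.0667] psi 282.09 F [1.08 0.44 0.09] M [ 0.055 -0.107  0.012] w 0.106 j [ 18.2  28.1 -14.6   0.1 -47.   -6.2] zt [ 5.6e-03  1.0e-04 -1.0e+00]
```

View pics/s6.png

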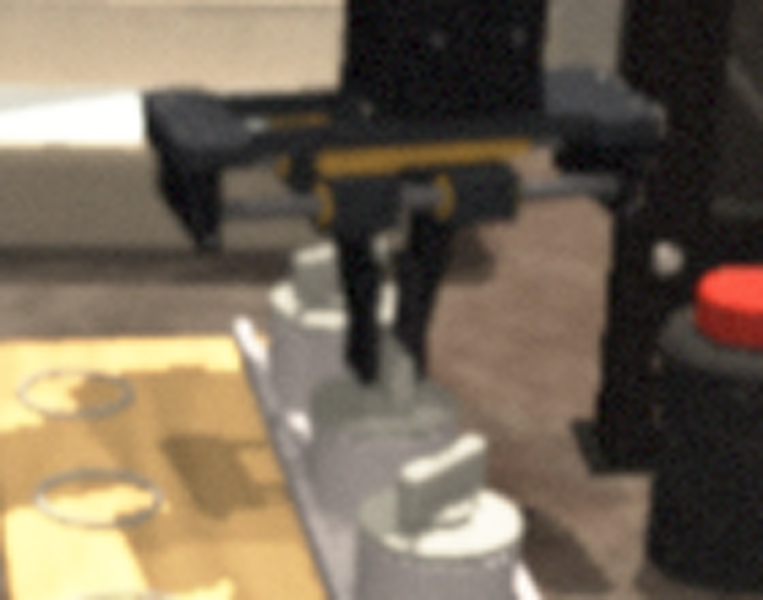

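Emit:
{"fn": "move_arm", "kwargs": {"motion": [0,0,0,0,0,0.15,1,0,0,0,0,0,0.3,1,0,0,0,0,0,0.3,1]}}

```text
time_s: 18.45
tcp_pos: [0.5989, 0.0283, 0.0667]
ee_rot: [[0.184, -0.983, 0.006], [-0.983, -0.184, -0.0], [0.001, -0.005, -1.0]]
wrist_force: [1.4, -0.2, -0.7]
gripper_width: 0.112
```

```bash
python3 - <<'E'
from h import *
st()
E
```

```text
t18.45 [0.5989 0.0283 0.0667] psi 280.61 F [ 1.42 -0.18 -0.66] M [ 0.07  -0.06   0.386] w 0.112 j [ 18.2  28.1 -14.6   0.1 -47.   -7.7] zt [ 5.5e-03 -1.0e-04 -1.0e+00]
```

Emit:
{"fn": "move_arm", "kwargs": {"motion": [0,0,0,0,0,0.05,1,0,0,0,0,0,0.05,1]}}

```text
time_s: 18.62
tcp_pos: [0.5989, 0.0284, 0.0667]
ee_rot: [[0.18, -0.984, 0.005], [-0.984, -0.18, -0.0], [0.001, -0.005, -1.0]]
wrist_force: [1.7, -0.0, 0.3]
gripper_width: 0.11
```

```bash
python3 - <<'E'
from h import *
st()
E
```

```text
t18.62 [0.5989 0.0284 0.0667] psi 280.39 F [ 1.73 -0.01  0.33] M [ 0.027 -0.072  0.454] w 0.110 j [ 18.2  28.1 -14.6   0.2 -47.   -7.9] zt [ 5.5e-03 -3.0e-04 -1.0e+00]
```

The screw came up firm at about 0.45 N m, under the 0.8 limit. I'll release, lift, and locate the neighbours of the canister.

Emit:
{"fn": "move_arm", "kwargs": {"motion": [0,0,0,0,0,-0.1,0.6,0,0,0,0,0,-0.1,0.2,0,0,0,0,0,-0.1,0.2,0,0,0,0,0,-0.1,0.2,0,0,-0.7,0,0,0,0.2,0,0,-1.7,0,0,0,0.2,0,0,-2.2,0,0,0,0.2,0,0,-2.2,0,0,0,0.2]}}

```text
time_s: 19.28
tcp_pos: [0.6017, 0.0289, 0.1607]
ee_rot: [[0.181, -0.983, 0.017], [-0.983, -0.181, 0.002], [0.001, -0.017, -1.0]]
wrist_force: [0.7, 0.3, 0.8]
gripper_width: 0.39
```

```bash
python3 - <<'E'
from h import *
np.set_printoptions(precision=4,suppress=True)
st()
T=lambda x,y:(380+x*.3,180+y*.3)
S=lambda x,y:(290+x*.375,270+y*.375)
for n,t,s in [("can",(235,203),(162,126)),("blue",(88,197),(158,50)),("brown",(142,296),(62,73)),("pink",(277,322),(33,149)),("loupe",(168,103),(262,101)),("jar",(305,76),(320,197))]:
    p,e=tri(S(*s),T(*t)); print(n,p,e, onz("top",T(*t),.051))
s=imaging.capture("side")
cv2.imwrite("pics/s7.png",cv2.resize(s[150:260,310:450],(763,600),interpolation=2))
E
```

```text
t19.28 [0.6017 0.0289 0.1607] psi 280.43 F [0.74 0.34 0.82] M [ 0.018  0.096 -0.039] w 0.390 j [ 18.2  22.2  -8.8   0.3 -58.1  -7.9] zt [ 0.0167  0.0016 -0.9999]
can [ 0.5168 -0.3325  0.0489] 0.0028009089224593393 [ 0.5149 -0.332   0.051 ]
blue [ 0.5194 -0.2431  0.0471] 0.0020155554215637093 [ 0.5173 -0.2425  0.051 ]
brown [ 0.4583 -0.2739  0.0484] 0.0018515417747589137 [ 0.4569 -0.2734  0.051 ]
pink [ 0.4433 -0.355   0.0483] 0.0016424527528754013 [ 0.442  -0.3543  0.051 ]
loupe [ 0.5806 -0.2951  0.0426] 0.0011455495433113322 [ 0.5774 -0.2934  0.051 ]
jar [ 0.6017 -0.3835  0.0375] 0.0019654071893640017 [ 0.5963 -0.3795  0.051 ]
```

View pics/s7.png

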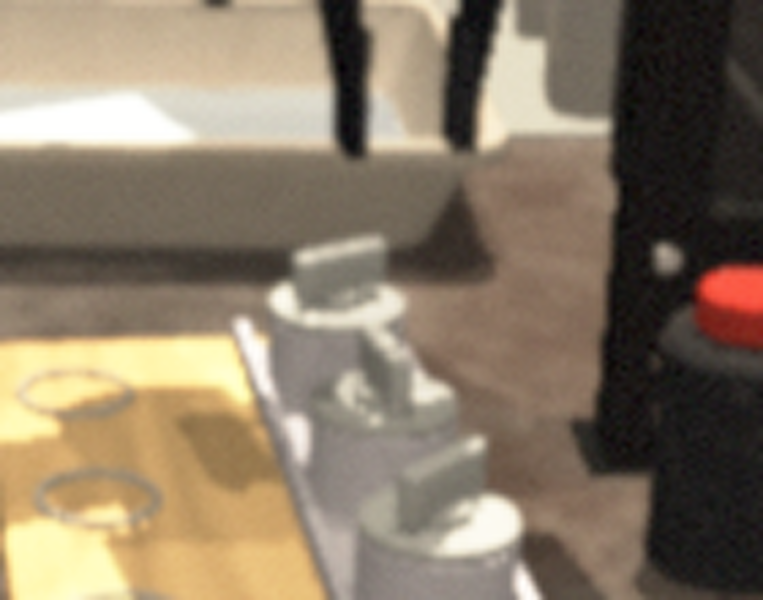

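The mid wing now stands near −79°, and the left and right wings are untouched. All canister-like caps triangulate to about 48–49 mm, against the 51 mm given. The canister is at ≈(.5155,-.332), with every neighbour's edge at least 50 mm from its axis. I'll go above it.

```bash
python3 - <<'E'
from h import *
go((.5152,-.3318,.12),200)
E
```

```text
row [8.485, 3.719, 0.906] [-0.116, 0.088, 16.076]
```

Emit:
{"fn": "move_arm", "kwargs": {"motion": [8.48,3.72,0.5,-0.12,0.09,16.1,0.2,8.48,3.72,0.5,-0.12,0.09,16.1,0.2,8.48,3.72,0.5,-0.12,0.09,16.1,0.2,8.48,3.72,0.5,-0.12,0.09,16.1,0,8.48,3.72,0.5,-0.12,0.09,16.1,-0.2,8.48,3.72,0.5,-0.12,0.09,16.1,-0.2,8.48,3.72,0.5,-0.12,0.09,16.1,-0.2,8.48,3.72,0.5,-0.12,0.09,16.1,-0.2,8.48,3.72,0.5,-0.12,0.09,16.1,-0.2,8.48,3.72,0.5,-0.12,0.09,16.1,-0.2,8.48,3.72,0.5,-0.12,0.09,16.1,-0.2,8.48,3.72,0.9,-0.12,0.09,16.1,-0.2,8.48,3.72,0.9,-0.12,0.09,16.1,-0.2,8.48,3.72,0.9,-0.12,0.09,16.1,-0.2,8.48,3.72,0.9,-0.12,0.09,16.1,-0.2,8.48,3.72,0.9,-0.12,0.09,16.1,-0.2]}}

```text
time_s: 20.67
tcp_pos: [0.5154, -0.3315, 0.1205]
ee_rot: [[-0.94, -0.341, -0.0], [-0.341, 0.94, -0.0], [0.0, -0.0, -1.0]]
wrist_force: [-0.6, -0.2, 0.6]
gripper_width: 0.601
```

```bash
python3 - <<'E'
from h import *
st();go((.5152,-.3318,.018),200)
s=imaging.capture("side");t=imaging.capture("top")
cv2.imwrite("pics/s8.png",cv2.resize(s[230:390,260:460],(750,600),interpolation=2))
cv2.imwrite("pics/t8.png",t[:400])
p=r.sense()["tcp_pos"];print(proj("side",p),proj("top",p))
E
```

```text
t20.67 [ 0.5154 -0.3315  0.1205] psi 199.94 F [-0.62 -0.16  0.58] M [0.049 0.019 0.076] w 0.601 j [-17.6  25.8  -9.2   0.  -55.  -52.4] zt [-1.e-04 -2.e-04 -1.e+00]
row [0.006, -0.006, 2.562] [-0.002, -0.002, -0.012]
[350.36924561 276.3715504 ] [458.71226852 231.69338723]
```

View pics/s8.png

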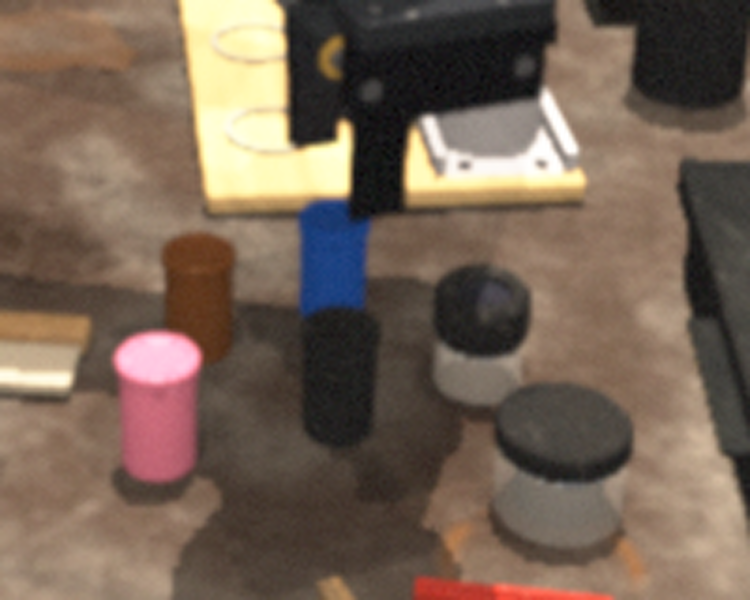

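View pics/t8.png

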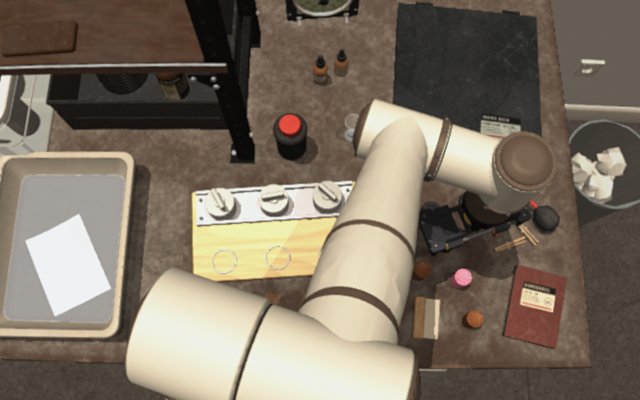

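The fingers straddle the black canister at side ≈(351,317), and nothing else is close to the jaws. I'll descend and then close.

Emit:
{"fn": "move_arm", "kwargs": {"motion": [0,0,0.5,0,0,0,-0.2,0,0,1.0,0,0,0,-0.2,0,0,1.5,0,0,0,-0.2,0,0,1.9,0,0,0,-0.2,0,0,2.3,0,0,0,-0.2,0,0,2.5,0,0,0,-0.2,0,0,2.55,0,0,0,-0.2,0,0,2.55,0,0,0,-0.2]}}

```text
time_s: 21.43
tcp_pos: [0.5156, -0.3315, 0.0187]
ee_rot: [[-0.94, -0.341, 0.0], [-0.341, 0.94, -0.0], [0.0, -0.0, -1.0]]
wrist_force: [-0.5, 0.3, 0.6]
gripper_width: 0.602
```

Emit:
{"fn": "move_arm", "kwargs": {"motion": [0,0,0,0,0,0,0,0,0,0,0,0,0,0.1,0,0,0,0,0,0,0.2,0,0,0,0,0,0,0.3,0,0,0,0,0,0,0.4,0,0,0,0,0,0,0.6,0,0,0,0,0,0,0.6]}}

```text
time_s: 22.02
tcp_pos: [0.516, -0.3317, 0.0192]
ee_rot: [[-0.94, -0.341, 0.001], [-0.341, 0.94, -0.001], [-0.001, -0.001, -1.0]]
wrist_force: [-0.1, -0.6, 2.5]
gripper_width: 0.354
```

```bash
python3 - <<'E'
from h import *
st()
s=imaging.capture("side")
cv2.imwrite("pics/s9.png",cv2.resize(s[230:390,260:460],(750,600),interpolation=2))
E
```

```text
t22.02 [ 0.516  -0.3317  0.0192] psi 199.96 F [-0.07 -0.65  2.51] M [-0.031  0.064 -0.017] w 0.354 j [-17.6  32.8 -14.5   0.  -42.6 -52.5] zt [ 1.e-03 -9.e-04 -1.e+00]
```

View pics/s9.png

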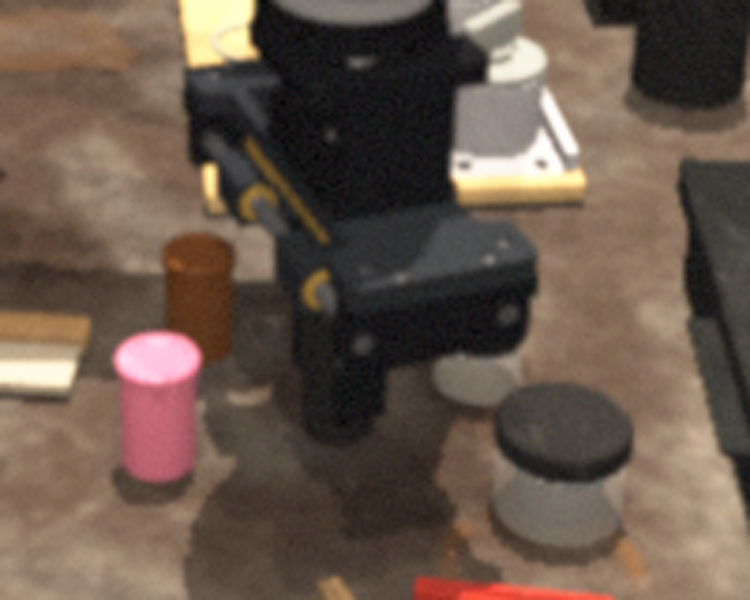

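Gripped at 30.8 mm, which matches the 31 mm body. I'll lift.

Emit:
{"fn": "move_arm", "kwargs": {"motion": [0,0,-0.4,0,0,0,0.6,0,0,-1.0,0,0,0,0.6,0,0,-1.8,0,0,0,0.6,0,0,-2.6,0,0,0,0.6,0,0,-2.6,0,0,0,0.6]}}

```text
time_s: 22.48
tcp_pos: [0.5197, -0.3335, 0.1304]
ee_rot: [[-0.939, -0.343, 0.012], [-0.343, 0.939, -0.007], [-0.009, -0.011, -1.0]]
wrist_force: [0.7, -1.0, 1.2]
gripper_width: 0.355
```

```bash
python3 - <<'E'
from h import *
st();go((.4836,.019,.12),200)
E
```

```text
t22.48 [ 0.5197 -0.3335  0.1304] psi 200.06 F [ 0.72 -1.04  1.16] M [-0.045 -0.1   -0.011] w 0.355 j [-17.6  25.3  -8.6   0.2 -55.3 -52.4] zt [ 0.0124 -0.007  -0.9999]
row [-2.174, 8.59, 0.187] [-0.124, 0.106, 0.012]
```

Emit:
{"fn": "move_arm", "kwargs": {"motion": [-0.5,0.8,0,0,0,0,0.6,-0.7,1.6,0,0,0,0,0.6,-0.9,2.4,0,0,0,0,0.6,-1.1,3.2,0,0,0,0,0.6,-1.3,4.0,0,0,0,0,0.6,-1.5,4.8,0,0,0,0,0.6,-1.7,5.6,0,0,0,0,0.6,-1.9,6.4,0.1,0,0,0,0.6,-2.0,7.2,0.1,0,0,0,0.6,-2.1,7.9,0.2,-0.12,0.1,0,0.6,-2.17,8.4,0.2,-0.12,0.1,0,0.6,-2.17,8.59,0.2,-0.12,0.1,0,0.6,-2.17,8.59,0.2,-0.12,0.1,0,0.6,-2.17,8.59,0.2,-0.12,0.1,0,0.6]}}

```text
time_s: 23.65
tcp_pos: [0.4833, 0.0188, 0.1194]
ee_rot: [[-0.939, -0.344, 0.0], [-0.344, 0.939, -0.0], [-0.0, -0.0, -1.0]]
wrist_force: [-0.2, -0.1, -0.2]
gripper_width: 0.36
```

```bash
python3 - <<'E'
from h import *
st();go((.4836,.019,.06),200)
s=imaging.capture("side")
cv2.imwrite("pics/s10.png",cv2.resize(s[160:300,270:445],(750,600),interpolation=2))
print(proj("side",r.sense()["tcp_pos"]))
E
```

```text
t23.65 [0.4833 0.0188 0.1194] psi 200.10 F [-0.17 -0.14 -0.24] M [-0.025  0.05   0.045] w 0.360 j [ 21.5  14.6 -27.3   0.  -48.1 -91.5] zt [ 5.e-04 -2.e-04 -1.e+00]
row [-0.007, 0.002, 1.486] [-0.004, 0.004, 0.019]
[326.83337082 196.23825258]
```

View pics/s10.png

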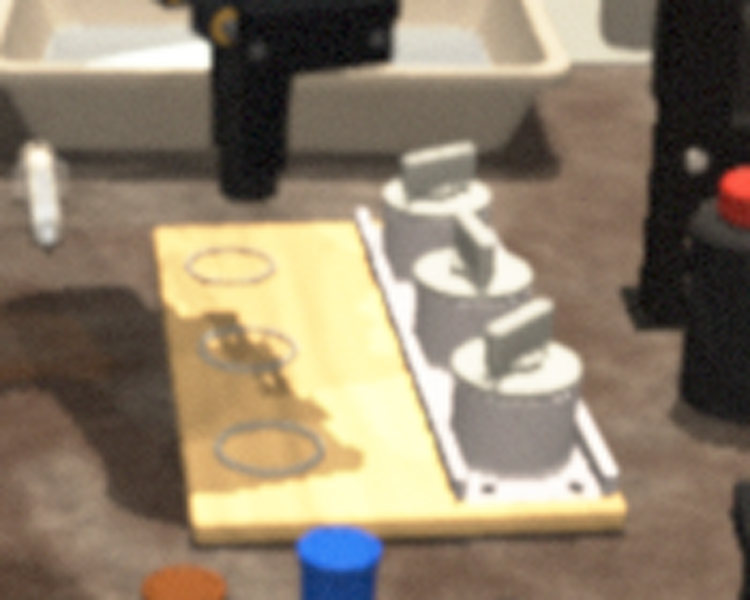

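Canister bottom (crop x≈249) is in line with the mid ring (x≈248). I'll descend to just above the board.

Emit:
{"fn": "move_arm", "kwargs": {"motion": [0,0,0.5,0,0,0,0.6,0,0,1.0,0,0,0,0.6,0,0,1.4,0,0,0,0.6,0,0,1.7,0,0,0,0.6,0,0,1.9,0,0,0,0.6,0,0,2.0,0,0,0,0.6,0,0,2.0,0,0,0,0.6]}}

```text
time_s: 24.28
tcp_pos: [0.4833, 0.0175, 0.0388]
ee_rot: [[-0.94, -0.341, -0.001], [-0.341, 0.94, -0.001], [0.001, -0.0, -1.0]]
wrist_force: [-0.2, -0.5, 0.8]
gripper_width: 0.355
```

```bash
python3 - <<'E'
from h import *
st()
s=imaging.capture("side")
cv2.imwrite("pics/s11.png",cv2.resize(s[180:280,280:405],(750,600),interpolation=2))
t=imaging.capture("top")
cv2.imwrite("pics/t11.png",cv2.resize(t[170:290,185:345],(800,600),interpolation=2))
E
```

```text
t24.28 [0.4833 0.0175 0.0388] psi 199.97 F [-0.23 -0.45  0.82] M [0.028 0.082 0.002] w 0.355 j [ 21.4  21.6 -32.3   0.  -36.2 -91.5] zt [-9.e-04 -8.e-04 -1.e+00]
```

View pics/s11.png

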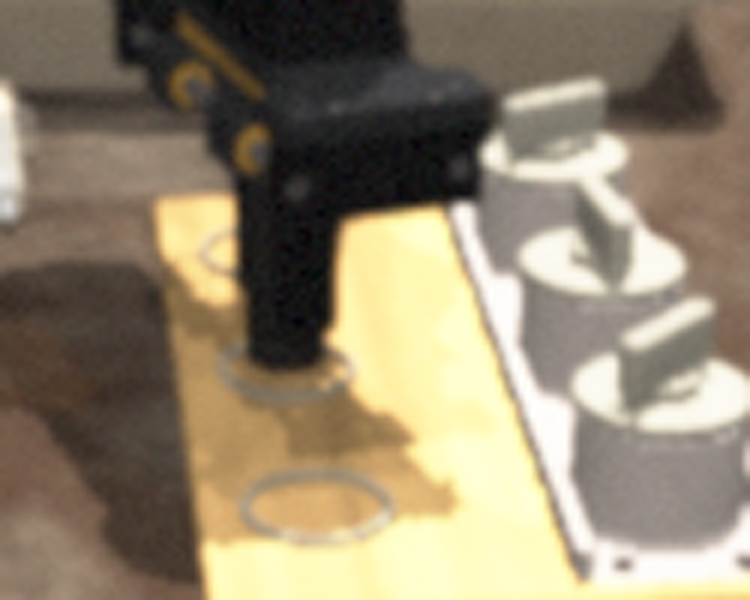

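View pics/t11.png

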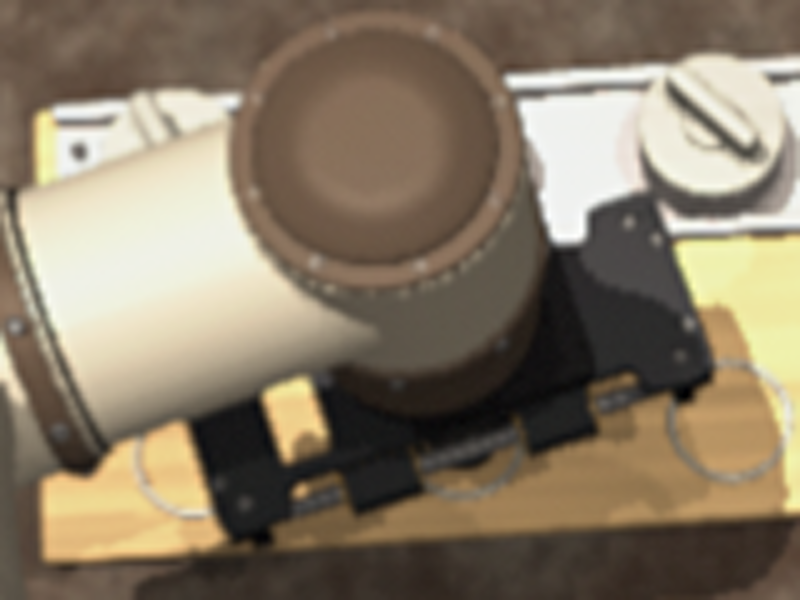

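```bash
python3 - <<'E'
from h import *
st()
s=imaging.capture("side")
c=cv2.resize(s[215:260,300:355],None,fx=13,fy=13,interpolation=cv2.INTER_CUBIC)
cv2.imwrite("pics/s12.png",c[:600])
p=r.sense()["tcp_pos"].copy();p[2]-=.0192
import math
print("pred base front rim",proj("side",p+[0,-.0155,0]),"ctr",proj("side",p))
for nm,P in [("geo",(.4836,.019)),("top",(.4831,.017)),("side",(.4867,.0108))]:
    P=np.array([*P,.017]);print(nm,"front inner",proj("side",P+[0,-.023,0]),"back",proj("side",P+[0,.023,0]))
E
```

```text
t24.38 [0.4841 0.0181 0.0399] psi 200.01 F [ 0.84 -0.52 -1.13] M [ 0.041 -0.011  0.008] w 0.353 j [ 21.4  21.5 -32.2   0.1 -36.2 -91.5] zt [ 0.0015 -0.     -1.    ]
pred base front rim [326.70121758 241.32397982] ctr [326.64042635 238.32438287]
geo front inner [326.43733968 244.29494641] back [326.27032153 235.46440571]
top front inner [326.21363784 244.69269331] back [326.05460964 235.83323732]
side front inner [327.90963379 245.95025919] back [327.68688494 237.00012036]
```

View pics/s12.png

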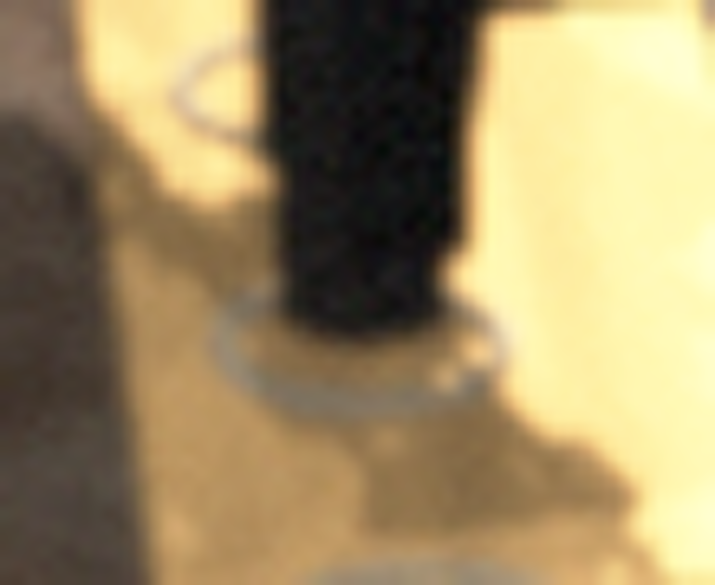

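```bash
python3 - <<'E'
from h import *
print(proj("side",(.5155,-.332-.0155,0)),proj("side",(.5155,-.332,.051)))
s=cv2.imread("pics/side0.png")
cv2.imwrite("pics/s13.png",cv2.resize(s[305:355,325:380],None,fx=12,fy=12,interpolation=cv2.INTER_CUBIC))
E
```

```text
[348.58522325 349.4653387 ] [349.03377482 316.11513141]
```

View pics/s13.png

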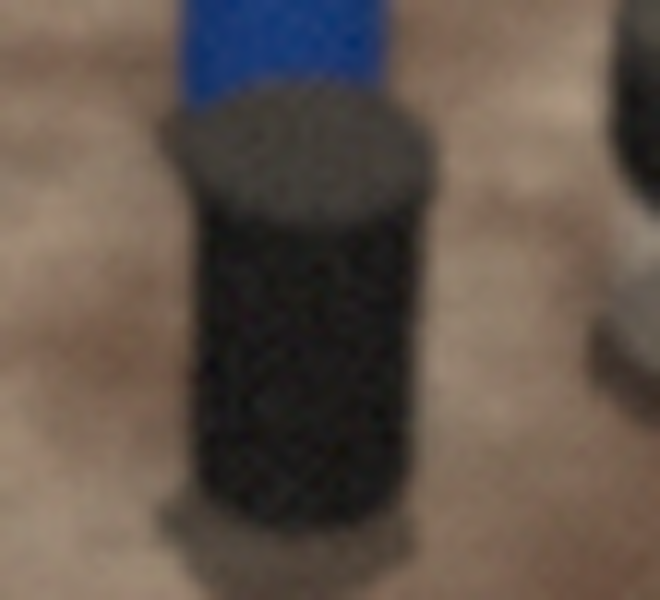

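The canister rim appears ~1 px high both here and in its original pose, so its true offset from the ring is only ~2 mm, inside the 7.5 mm clearance. I'll nudge y by −1.5 mm and lower it.

Emit:
{"fn": "move_arm", "kwargs": {"motion": [0.01,-0.035,0.05,0,0,0,0.6,0.01,-0.035,0.1,0,0,0,0.6,0.01,-0.035,0.14,0,0,0,0.6,0.01,-0.035,0.14,0,0,0,0.6,0.01,-0.035,0.14,0,0,0,0.6]}}

```text
time_s: 24.85
tcp_pos: [0.4842, 0.0169, 0.0345]
ee_rot: [[-0.939, -0.343, 0.002], [-0.343, 0.939, 0.0], [-0.002, -0.001, -1.0]]
wrist_force: [0.6, 0.0, -0.9]
gripper_width: 0.357
```

```bash
python3 - <<'E'
from h import *
st()
E
```

```text
t24.85 [0.4842 0.0169 0.0345] psi 200.03 F [ 0.57  0.03 -0.91] M [0.039 0.063 0.035] w 0.357 j [ 21.3  22.  -32.5   0.1 -35.4 -91.3] zt [ 1.9e-03  1.0e-04 -1.0e+00]
```

Lower the last ~1.5 mm and watch the force.

Emit:
{"fn": "move_arm", "kwargs": {"motion": [0,0,0.03,0,0,0,0.6,0,0,0.03,0,0,0,0.6,0,0,0.04,0,0,0,0.6,0,0,0.04,0,0,0,0.6]}}

```text
time_s: 25.18
tcp_pos: [0.4844, 0.0169, 0.0332]
ee_rot: [[-0.939, -0.343, 0.002], [-0.343, 0.939, 0.0], [-0.002, -0.001, -1.0]]
wrist_force: [-1.3, -0.3, 2.2]
gripper_width: 0.355
```

```bash
python3 - <<'E'
from h import *
st()
E
```

```text
t25.18 [0.4844 0.0169 0.0332] psi 200.04 F [-1.25 -0.32  2.18] M [ 0.08   0.154 -0.014] w 0.355 j [ 21.3  22.2 -32.6   0.1 -35.2 -91.3] zt [ 2.3e-03  1.0e-04 -1.0e+00]
```

Contact (Fz≈2 N). I'll open gently and lift straight up.

Emit:
{"fn": "move_arm", "kwargs": {"motion": [0,0,0,0,0,0,0.2,0,0,0,0,0,0,0.1,0,0,0,0,0,0,0,0,0,0,0,0,0,-0.1,0,0,0,0,0,0,-0.2,0,0,0,0,0,0,-0.2,0,0,-0.2,0,0,0,-0.2,0,0,-0.6,0,0,0,-0.2,0,0,-1.2,0,0,0,-0.2,0,0,-2,0,0,0,-0.2,0,0,-2.8,0,0,0,-0.2,0,0,-3.4,0,0,0,-0.2,0,0,-3.4,0,0,0,-0.2]}}

```text
time_s: 26.27
tcp_pos: [0.4875, 0.0176, 0.1754]
ee_rot: [[-0.939, -0.344, 0.014], [-0.344, 0.939, 0.003], [-0.014, -0.002, -1.0]]
wrist_force: [0.5, 0.8, 0.8]
gripper_width: 0.6
```

```bash
python3 - <<'E'
from h import *
st();go((.35,-.30,.25),200)
s=imaging.capture("side")
cv2.imwrite("pics/s14.png",cv2.resize(s[180:280,280:405],(750,600),interpolation=2))
E
```

```text
t26.27 [0.4875 0.0176 0.1754] psi 200.12 F [0.53 0.76 0.85] M [ 0.082 -0.036 -0.022] w 0.600 j [ 21.3  10.7 -23.    0.2 -55.5 -91.3] zt [ 0.0142  0.0028 -0.9999]
row [5.932, -6.278, -1.937] [-0.025, 0.164, 0.024]
```

View pics/s14.png

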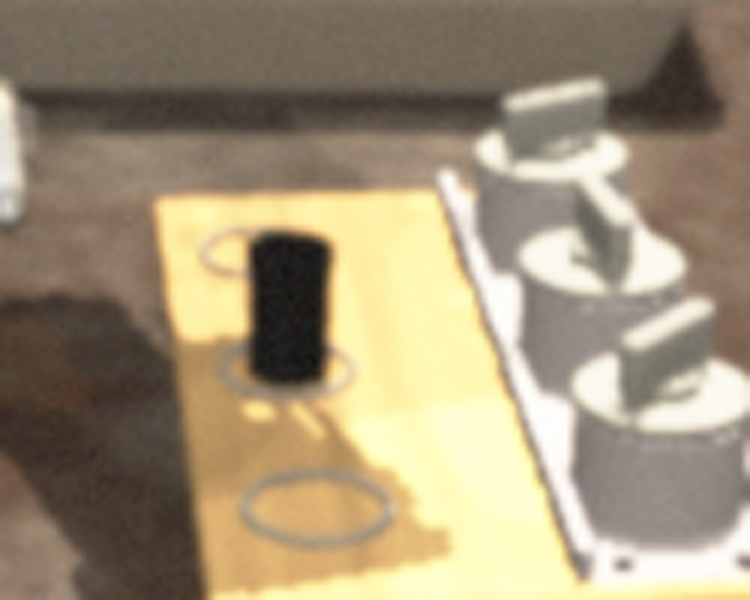

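The canister stands upright inside the mid ring (crop (288,370)). I'll retreat to clear the top view for a final check.

Emit:
{"fn": "move_arm", "kwargs": {"motion": [0,0,-1,0,0.1,0,-0.2,0,0,-1.9,0,0.1,0,-0.2,1,-1,-1.9,0,0.1,0,-0.2,1.5,-2,-1.9,0,0.1,0,-0.2,2,-2.8,-1.9,0,0.1,0,-0.2,2.5,-3.6,-1.9,0,0.1,0,-0.2,3,-4.4,-1.9,0,0.1,0,-0.2,3.5,-5.2,-1.9,0,0.1,0,-0.2,4,-6,-1.9,0,0.1,0,-0.2,4,-6.5,-1.9,0,0.1,0,-0.2,4,-6.5,-1.9,0,0.1,0,-0.2]}}

```text
time_s: 27.23
tcp_pos: [0.4235, -0.2849, 0.246]
ee_rot: [[-0.941, -0.338, -0.001], [-0.338, 0.941, -0.0], [0.001, -0.0, -1.0]]
wrist_force: [0.9, -0.0, 0.1]
gripper_width: 0.599
```

```bash
python3 - <<'E'
from h import *
st()
t=imaging.capture("top");cv2.imwrite("pics/t15.png",t)
cv2.imwrite("pics/t15c.png",cv2.resize(t[170:290,185:345],(800,600),interpolation=2))
cv2.imwrite("pics/s15.png",imaging.capture("side"))
E
```

```text
t27.23 [ 0.4235 -0.2849  0.246 ] psi 199.78 F [ 0.88 -0.04  0.05] M [-0.009 -0.128 -0.046] w 0.599 j [-15.7   9.8 -13.2   0.  -67.  -54.6] zt [-7.e-04 -4.e-04 -1.e+00]
```

View pics/t15c.png

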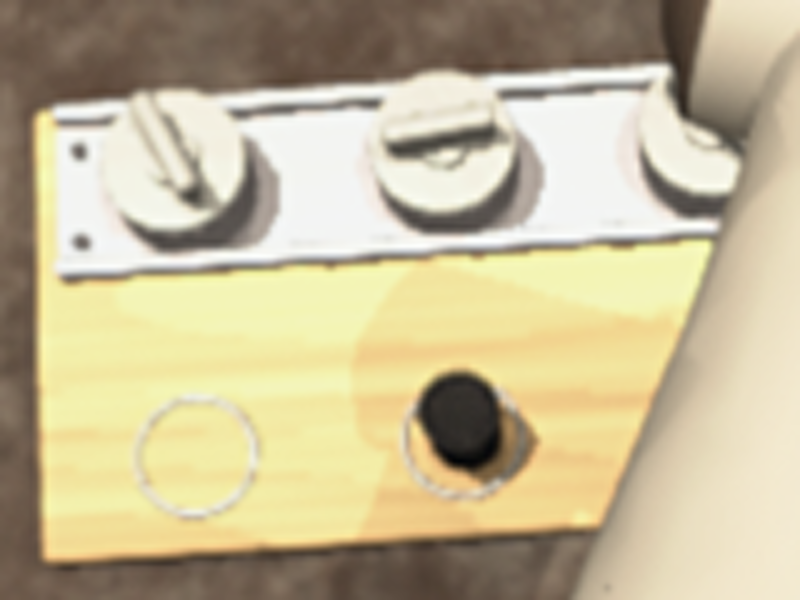

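View pics/s15.png

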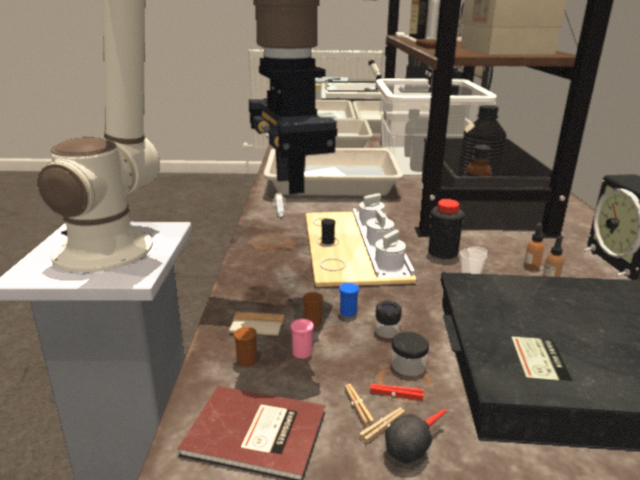

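The canister's base lies inside the mid ring (crop, ring centre (465,440)). The mid wing has turned across the press, and the bystanders and look-alikes in the side view are where they were. I'll hand in.

```bash
python3 - <<'E'
from station import r
print(r.finish_job())
E
```

```text
the job is handed in; nothing more can be done
None
```

The middle screw was the loose one. I turned it on until it came up firm and stood the canister upright in the ring in front of it. The job is handed in at about 27 s.

- **Right screw:** it held at about 0.47 N m within a few degrees, so I treated it as tight, backed off and released it. I never touched the left screw.
- **Middle screw:** it turned at no more than about 0.14 N m for roughly 65–70°, with one half-turn regrasp because the last joint neared its limit. It then rose sharply to about 0.45 N m, below the 0.8 N m that would harm the seat, and I stopped there.
- **Canister:** the last pictures from both cameras show it upright inside the middle ring, with the arm clear. The bystanders and look-alikes in view had not moved. The arm hid the right-hand part of the top view, so I could check that side only in the side view.
- **Disagreements:**
  - The two cameras differed by 2–5 mm, and measured heights came out 2–4 mm below the stated ones; the grips and contacts settled the positions.
  - My first reading of the middle wing's angle was probably a few degrees off, so its total turn is only approximate.

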